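# Load ultrasonic converters into a sloped test carrier

## Robot

A 7-joint arm with a two-finger parallel gripper is mounted at the origin on the work surface. World frame = base frame: x ahead of the robot, y to its left, z up, the work surface at z = 0. Lengths are in m, angles in rad, forces in N, time in s.
With the tool pointing down it reaches from about 0.4 to 0.9 m from the base axis. Payload 5.5 kg.
Tool frame: the origin (TCP) lies at the very end of the fingers, on their centre line; the grasp point (between the pads) lies 19 mm behind it; z points along the fingers, y is the line along which they close (so a half turn about z gives the same grasp; the last joint's range is limited). The gripper opens to 92 mm and grips with 3 to 60 N. Pads are 19 mm wide; open, the fingers measure 130 mm over their backs; the gripper's body (75 mm by 190 mm) begins 47 mm behind the grasp point.
Start: joints at [-0.844, 0.501, -0.427, 1.55, 0.221, 1.138, -0.21], TCP at [0.291, 0.581, 0.227] pointing down, gripper open.
Joint ranges: [-2.88, 2.88], [-0.31, 2.03], [-1.54, 1.56], [0.2, 2.42], [-1.41, 4.55], [0.19, 2.02], [-2.57, 2.57]. Speed limits (rad/s): [2.57, 2.57, 3.14, 3.14, 3.14, 3.14, 3.14].

## Interface

Orientations are given as a unit quaternion [w, x, y, z].
In Python, from station import robot gives the robot as it stands. The module is installed in compiled form; this text tells all that it offers.
- The arm moves only by the tool servo_tool, never from a script. Its argument "targets" is a list of rows, each an object of numbers: "hand": the opening, from -1 (shut) to 1 (fully open); "x", "y", "z": the shift along the tool's x, y, z in cm; "ax", "ay", "az": the turn, a rotation vector about the tool's x, y, z in degrees. In form: [{"hand": .., "x": .., "y": .., "z": .., "ax": .., "ay": .., "az": ..}, ...]. A call has exactly 5 rows; each row is the pose to reach, as a shift and turn from the pose commanded when the call began, along the tool's axes at that moment; what a row does not reach only later rows make up. A row lasts 1/8 s, in which the tool goes at most 62.5 mm and 10.7 degrees, less where a joint would pass 70% of its speed; a pose out of reach is approached as far as the arm can. A call with a gripper value outside its range is refused whole. The fingers move at their own pace and stop on an object; "force" is the grip in N (left out, the last holds). Time passes only in rows, so rows that repeat a pose let the fingers close, or fill a call up. It gives the time, the measured TCP pose, the force, the opening and the grip force at its end, in the units of the state.
- robot.sense(): the state, without advancing time (a new reading comes with each control period).
- robot.camera(name): name is "side" or "top" or "wrist"; returns a dict with "pixels" (420x560x3 uint8, red, green, blue), "camera_matrix" (3x3 intrinsics, pixels), "R" (3x3) and "t" (3): a world point X has camera coordinates R X + t. Camera axes: x right, y down, z forward; pixel columns grow to the right and rows downward; lengths in m; the calibration is good to about 2 mm. A picture is of the moment at which its call begins. There is no depth.
- robot.finish_job(): hands the job in; it is judged then, once.
Trained networks look in a picture, given as the dict that the camera call returned (one of the last four; its "shot" number tells which), for a name from the list of things; names that differ only in an ending like _2 or _b are one class to them, and where a whole thing is asked for, a point or a joint stands for the part that bears it (a point fixed in the world has none). Each returns a list of dicts, best first, with "p" (0 to 1); they miss things now and then, are a little off and sometimes report something else, mostly with a low value. They report only what shows in the picture. A call takes as long as a camera call. They do not tell look-alikes from the thing itself.
- robot.recognise(picture, name): "at" ([x, y, z] in m, in world coordinates, good to about 4 mm: the middle of the surface that is visible of it).
- robot.silhouettes(picture, name): "mask" (420x560 bool, what is visible of it).
- robot.tip_of(picture, name): "at" ([x, y, z] in m, in world coordinates, good to about 4 mm: a listed point, or the origin of a listed thing).
The state is a dict: "clock": time; "qpos": joint angles; "qvel": joint speeds; "joint_efforts": joint torques, N m; "eef_pos": TCP position; "eef_rot": TCP orientation; "ft_force": force on the tool from outside, world axes, zero at the start; "moment": the same for the moment, N m; "grip_width": finger opening in m; "grip_force": force on a finger pad.
Only numpy, scipy, OpenCV 4.12 (cv2) and the standard library are available. Lean on these libraries where they do the work, as an engineer would, in place of code of your own. Each camera call takes 0.05 s, during which the arm holds its last target. There are 200 camera calls.

## Task

Stand the two loose converters in the two empty cells of the sloped carrier, one per cell, each on its foot all the way down and square in its cell, with its cable socket facing out through the slot in the cell's front wall so that the leads can be plugged in. The ceramics inside crack easily, so set them down gently, never drop or tip them over, and leave the converters already loaded and the other things on the bench where they are.

Things in the scene. Friction and masses are not known exactly. Their poses are not given: they have to be found in the camera images.
- conv_a: ultrasonic converter standing upright on the bench: steel cylinder 52 mm in diameter, 142 mm tall, 0.5-0.85 kg; 56 mm rings at 8-20 and 128-138 mm above its foot, flat foot 46 mm in diameter. Origin: centre of the foot; z up its axis. A cable socket sticks out along its own -x. Grip it on the bare cylinder between socket and top ring, 72 to 128 mm up.
- conv_b: second converter, same as conv_a, also starts standing upright on the bench
- conv_a_plug (a point): centre of the outer end of conv_a's cable socket: 50 mm from the axis, 58 mm above the foot; the socket is round, 20 mm thick at its root and 16 mm at this end
- conv_b_plug (a point): centre of the outer end of conv_b's cable socket (same sizes)
- conv_c: same kind of converter, already seated in the carrier with its socket in the slot; leave alone
- conv_d: another converter already seated in the carrier; leave alone
- conv_c_plug (a point): centre of the outer end of conv_c's cable socket
- conv_d_plug (a point): centre of the outer end of conv_d's cable socket
- crate: fixed carrier: grey sheet-metal crate on an aluminium stand, a row of four cells 70 mm apart, sloped 35 degrees so they open up and to the front. A cell is 66 mm wide, 59 mm deep front to back inside; walls 4 mm thick, rims 76 mm above the pads along the slope; slot 30 mm wide, rim to floor, mid front wall. Origin: on the bench 45 mm under the middle of the pads' row; x level, front to back; z up.
- pad_1: black rubber pad, the floor of one empty cell. Origin: on the pad's top where a seated converter's axis stands (mid-width, 26 mm behind the inside of the front wall; a converter has 2 mm of play to the front, 5 mm to the back); z is the cell's axis, 35 degrees from vertical towards the front; x from the slotted front wall to the back wall, y along the row.
- pad_2: the same pad in the other empty cell, same axes as pad_1
- pad_3: the same pad in the cell that holds conv_c
- pad_4: the same pad in the cell that holds conv_d
- horn: bystander: stepped steel sonotrode standing on its 48 mm wide end, 127 mm tall; origin under its centre
- spanner: bystander: dark hook spanner lying flat, 190 mm long along x, 8 mm thick
- bottle: bystander: white plastic bottle, 66 mm diameter, 160 mm tall; origin under its centre
Mind the look-alikes: they are no part of the job. Leave any red look-alike of the conv_a alone.

How it is judged:
At the end, for the whole second after the job is handed in: The two loose converters sit in the two empty cells, one each: foot within 8 mm of the pad, axis within 12 mm (x) and 14 mm (y) of the pad's origin and 9.5 degrees of the cell's axis, socket to the front slot within 17 degrees, at rest; the two loaded before are still seated likewise (((z of conv_a in the frame of pad_1 between -0.006 and 0.008 m and x of conv_a in the frame of pad_1 between -0.012 and 0.012 m and y of conv_a in the frame of pad_1 between -0.014 and 0.014 m and angle between the z axis of conv_a and the z axis of pad_1, either way round below 0.17 rad and angle between the x axis of conv_a and the x axis of pad_1, either way round below 0.3 rad and x of conv_a_plug in the frame of pad_1 below -0.03 m and linear speed of each of conv_a, conv_b below 0.02 m/s and z of conv_b in the frame of pad_2 between -0.006 and 0.008 m and x of conv_b in the frame of pad_2 between -0.012 and 0.012 m and y of conv_b in the frame of pad_2 between -0.014 and 0.014 m and angle between the z axis of conv_b and the z axis of pad_2, either way round below 0.17 rad and angle between the x axis of conv_b and the x axis of pad_2, either way round below 0.3 rad and x of conv_b_plug in the frame of pad_2 below -0.03 m) or (z of conv_a in the frame of pad_2 between -0.006 and 0.008 m and x of conv_a in the frame of pad_2 between -0.012 and 0.012 m and y of conv_a in the frame of pad_2 between -0.014 and 0.014 m and angle between the z axis of conv_a and the z axis of pad_2, either way round below 0.17 rad and angle between the x axis of conv_a and the x axis of pad_2, either way round below 0.3 rad and x of conv_a_plug in the frame of pad_2 below -0.03 m and linear speed of each of conv_a, conv_b below 0.02 m/s and z of conv_b in the frame of pad_1 between -0.006 and 0.008 m and x of conv_b in the frame of pad_1 between -0.012 and 0.012 m and y of conv_b in the frame of pad_1 between -0.014 and 0.014 m and angle between the z axis of conv_b and the z axis of pad_1, either way round below 0.17 rad and angle between the x axis of conv_b and the x axis of pad_1, either way round below 0.3 rad and x of conv_b_plug in the frame of pad_1 below -0.03 m)) and z of conv_c in the frame of pad_3 between -0.006 and 0.008 m and x of conv_c in the frame of pad_3 between -0.012 and 0.012 m and y of conv_c in the frame of pad_3 between -0.014 and 0.014 m and angle between the z axis of conv_c and the z axis of pad_3, either way round below 0.17 rad and angle between the x axis of conv_c and the x axis of pad_3, either way round below 0.3 rad and x of conv_c_plug in the frame of pad_3 below -0.03 m and linear speed of each of conv_c, conv_d below 0.02 m/s and z of conv_d in the frame of pad_4 between -0.006 and 0.008 m and x of conv_d in the frame of pad_4 between -0.012 and 0.012 m and y of conv_d in the frame of pad_4 between -0.014 and 0.014 m and angle between the z axis of conv_d and the z axis of pad_4, either way round below 0.17 rad and angle between the x axis of conv_d and the x axis of pad_4, either way round below 0.3 rad and x of conv_d_plug in the frame of pad_4 below -0.03 m); the robot touches nothing.
It fails at once if a converter is rammed into the carrier (contact force over 150 N) (contact force between any of conv_a, conv_b and crate above 150 N or contact force between any of conv_a, conv_b and pad_1 above 150 N or contact force between any of conv_a, conv_b and pad_2 above 150 N).
It fails at once if a converter is dropped: let go (finger force under 2 N) with its foot higher than 65 mm above the bench, about 20 mm above a pad ((height (world z) of conv_a above 0.065 m and contact force between the fingers and conv_a below 2 N) or (height (world z) of conv_b above 0.065 m and contact force between the fingers and conv_b below 2 N)).
It fails at once if a converter is tipped over or laid down (more than 60 degrees from upright) (angle between any of conv_a, conv_b's own z axis and vertical above 1.05 rad).
It fails at once if a converter already in the carrier is shifted by more than 15 mm (distance of any of conv_c, conv_d from where it was at the start of the episode above 0.015 m).
It fails at once if the sonotrode, the spanner or the bottle is shifted by more than 30 mm (distance of any of horn, spanner, bottle from where it was at the start of the episode above 0.03 m).
It also fails if it takes over 58 s, if anything falls off the work surface, if the arm or the gripper's body presses on something with over 40 N, if the wrist force passes 120 N, or if a joint passes its speed limit or range.

## Working session

There is one attempt and no reset: what is moved stays moved. The work goes in short steps, Python scripts to look and compute and a tool call to move; the robot and the scene stay as the last step left them, time stands still between calls to the robot, and variables do not carry over. Pictures are saved under pics/ and viewed, at most 10 in all, crops included, and the job is handed in when it is done.

Besides the shell and the picture viewer there is one more tool, called after ">>>" as a command line: name --argument value ..., lists and objects as JSON in quotes. servo_tool: Moves the arm, as the interface text tells. Its arguments: {"type":"object","properties":{"targets":{"type":"array","items":{"type":"object","properties":{"hand":{"type":"number"},"x":{"type":"number"},"y":{"type":"number"},"z":{"type":"number"},"ax":{"type":"number"},"ay":{"type":"number"},"az":{"type":"number"}}}},"force":{"type":"number"}},"required":["targets"]}

```bash
mkdir -p pics; cat > h.py <<'E'
import numpy as np, cv2
from scipy.spatial.transform import Rotation as Ro
from station import robot
def save(p,n,crop=None,s=1):
    im=cv2.cvtColor(p["pixels"],cv2.COLOR_RGB2BGR)
    if crop: a,b,c,d=crop; im=im[b:d,a:c]
    im=cv2.resize(im,None,fx=s,fy=s,interpolation=cv2.INTER_CUBIC); cv2.imwrite("pics/"+n,im)
def px(p,X):
    c=p["R"]@np.asarray(X)+p["t"]; u=p["camera_matrix"]@c; return u[:2]/u[2]
def ray(p,uv):
    d=np.linalg.inv(p["camera_matrix"])@np.array([uv[0],uv[1],1.]); return -p["R"].T@p["t"], p["R"].T@d
E
python3 - <<'E'
from h import *
np.set_printoptions(precision=4,suppress=True)
for c in ["side","top","wrist"]:
    p=robot.camera(c); save(p,c+"0.png")
    print(c,"cam at",-p["R"].T@p["t"], p["R"][2])
    for n in ["conv_a","conv_a_plug","pad_1","crate","horn","bottle","spanner"]:
        for r in robot.tip_of(p,n): print("tip",n,np.array(r["at"]).round(3),round(r["p"],2),px(p,r["at"]).round())
print(robot.sense())
E
```

```text
side cam at [-0.0135 -1.0684  0.9445] [ 0.358  0.738 -0.572]
tip conv_a [ 0.33  -0.238 -0.001] 0.97 [257. 322.]
tip conv_a [ 0.51  -0.343  0.001] 0.96 [342. 325.]
tip conv_a [0.63  0.146 0.049] 0.71 [292. 199.]
tip conv_a [ 0.444 -0.193 -0.002] 0.58 [290. 296.]
tip conv_a_plug [ 0.42  -0.242  0.056] 0.88 [290. 294.]
tip conv_a_plug [ 0.359 -0.278  0.053] 0.76 [274. 313.]
tip conv_a_plug [ 0.442 -0.193 -0.001] 0.18 [289. 296.]
tip crate [ 0.641  0.113 -0.   ] 0.97 [300. 216.]
tip horn [ 0.686 -0.277 -0.002] 0.56 [385. 287.]
tip bottle [ 0.453  0.422 -0.001] 0.84 [211. 185.]
tip spanner [0.427 0.064 0.   ] 0.67 [244. 243.]
top cam at [0.3198 0.0389 1.2613] [ 0.1976  0.0158 -0.9802]
tip conv_a [0.66  0.006 0.047] 0.97 [298. 180.]
tip conv_a [ 0.517 -0.343 -0.002] 0.91 [424. 243.]
tip conv_a [0.628 0.145 0.044] 0.91 [246. 189.]
tip conv_a [ 0.33  -0.238  0.004] 0.75 [384. 311.]
tip conv_a [ 0.443 -0.197 -0.001] 0.57 [369. 267.]
tip conv_a [0.648 0.082 0.046] 0.25 [270. 183.]
tip conv_a_plug [ 0.425 -0.24   0.053] 0.98 [390. 273.]
tip conv_a_plug [ 0.35  -0.284  0.055] 0.93 [407. 304.]
ti
[... 512 characters left out ...]
 [271. 268.]
tip spanner [0.632 0.153 0.047] 0.43 [243. 187.]
wrist cam at [0.2288 0.612  0.3854] [ 0.2313 -0.1164 -0.9659]
tip bottle [ 0.46   0.425 -0.   ] 0.77 [233. 349.]
{'clock': 1.2, 'qpos': array([-0.8438,  0.5009, -0.427 ,  1.5504,  0.2208,  1.1383, -0.2103]), 'qvel': array([-0.0027,  0.0009, -0.0008,  0.0003, -0.0002,  0.0009,  0.0004]), 'joint_efforts': array([  0.0005, -56.6465,  -5.8101, -27.9499,  -0.0667,   0.0207,
         0.    ]), 'eef_pos': array([0.2907, 0.5814, 0.2267]), 'eef_rot': array([-0.    ,  0.2298,  0.9732,  0.    ]), 'ft_force': array([ 0.5658,  0.8059, -0.2932]), 'moment': array([ 0.0111,  0.0326, -0.0133]), 'grip_force': 0.0, 'grip_width': 0.09191789778586301}
```

```bash
cd pics; python3 -c "
import cv2,numpy as np
a=[cv2.imread(n+'0.png') for n in ('side','top','wrist')]
cv2.imwrite('all.png',cv2.resize(np.vstack(a[:2]),(560,600)) )"
```

```text
(no output)
```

View pics/side0.png

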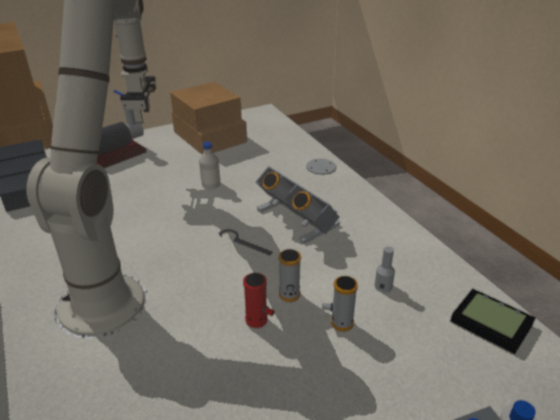

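View pics/top0.png

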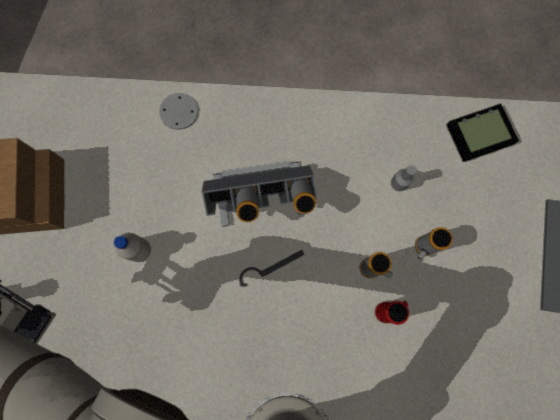

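The side view shows the red look-alike at (257,300). Grey loose converters stand at (290,275) and (343,303). The loaded pair is in the carrier at (271,180) and (302,201), with empty cells between and beside them.

The top view shows the same things:
- Red look-alike at (392,312).
- Grey loose converters at (379,263), call it P, and (440,238), call it Q, with Q's socket near (423,254).
- Carrier cells empty at about (218,197) and (271,187), loaded at (247,210) and (304,202).

Candidates for the wanted thing are red (392,312), which I reject, the loaded ones at (247,210) and (304,202), which I leave alone, and P and Q, which I choose. Next I bring the wrist camera over P and Q.

```bash
cat >> h.py <<'E'
def Rq(q): return Ro.from_quat([q[1],q[2],q[3],q[0]]).as_matrix()
def frame(y,z):  # tool matrix from closing dir and pointing dir
    z=np.array(z,float)/np.linalg.norm(z); y=np.array(y,float); y-=z*(y@z); y/=np.linalg.norm(y)
    return np.column_stack([np.cross(y,z),y,z])
def delta(p0,R0,p1,R1):
    d=R0.T@(np.array(p1)-p0)*100; w=np.degrees(Ro.from_matrix(R0.T@R1).as_rotvec())
    print("x %.2f y %.2f z %.2f | ax %.1f ay %.1f az %.1f"%(*d,*w)); return np.array(p1,float),R1
def now():
    s=robot.sense(); return s["eef_pos"],Rq(s["eef_rot"])
E
python3 - <<'E'
from h import *
p,R=now(); p,R=delta(p,R,[.5,.2,.35],R)
delta(p,R,[.46,-.26,.33],frame([.38,.92,0],[0,0,-1]))
E
```

```text
x -35.77 y -24.75 z -12.33 | ax 0.0 ay 0.0 az 0.0
x -17.00 y -42.93 z 2.00 | ax 0.0 ay -0.0 az -4.1
```

>>> servo_tool --targets '[{"hand": 1,"x": -5,"y": -3,"z": -3},{"hand": 1,"x": -10,"y": -6.5,"z": -6},{"hand": 1,"x": -15,"y": -10,"z": -8},{"hand": 1,"x": -20,"y": -13.5,"z": -9},{"hand": 1,"x": -25,"y": -17,"z": -10}]' --force 30

```text
validation failed for argument at $.ta...
```

>>> servo_tool --targets '[{"hand": 1,"x": -5.0,"y": -3.5,"z": -1},{"hand": 1,"x": -9,"y": -7.5,"z": -2},{"hand": 1,"x": -12,"y": -12.5,"z": -2},{"hand": 1,"x": -14.2,"y": -18,"z": -2},{"hand": 1,"x": -16.4,"y": -23.5,"z": -2}]'

```text
validation failed for argument at $.ta...
```

>>> servo_tool --targets '[{"hand": 1,"x": -2.2,"y": -5.5,"z": 0},{"hand": 1,"x": -4.4,"y": -11,"z": 0.5},{"hand": 1,"x": -6.6,"y": -16.5,"z": 1,"az": -1},{"hand": 1,"x": -8.8,"y": -22,"z": 1.5,"az": -3},{"hand": 1,"x": -11,"y": -27.3,"z": 1.7,"az": -4}]'

```text
validation failed for argument at $.ta...
```

```bash
python3 - <<'E'
from h import *
np.set_printoptions(precision=4,suppress=True)
p=robot.camera("wrist"); save(p,"w1.png")
for n in ["conv_a","conv_a_plug"]:
    for r in robot.tip_of(p,n): print("tip",n,np.array(r["at"]).round(4),round(r["p"],2),px(p,r["at"]).round())
s=robot.sense();print(s["eef_pos"],s["qpos"],s["clock"],Rq(s["eef_rot"])[:,1])
E
```

```text
[0.2907 0.5813 0.2267] [-0.8438  0.5009 -0.427   1.5504  0.2208  1.1383 -0.2103] 1.35 [ 0.4473  0.8944 -0.0001]
```

View pics/w1.png

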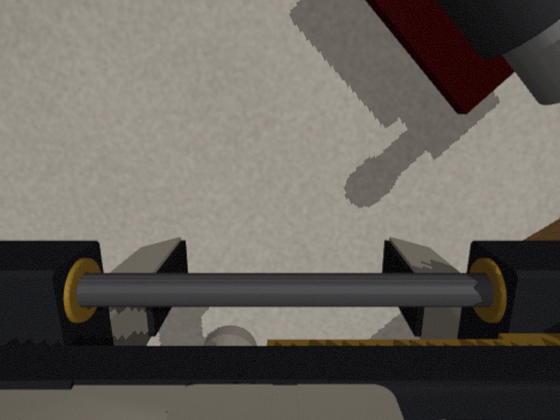

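The wrist picture shows the gripper at rows 240–350 and bare bench above it. The moves were refused because every field is required, so I resend them with all of them.

>>> servo_tool --targets '[{"hand": 1,"x": -5,"y": -3,"z": -3,"ax": 0,"ay": 0,"az": 0},{"hand": 1,"x": -10,"y": -6.5,"z": -6,"ax": 0,"ay": 0,"az": 0},{"hand": 1,"x": -15,"y": -10,"z": -8,"ax": 0,"ay": 0,"az": 0},{"hand": 1,"x": -20,"y": -13.5,"z": -9,"ax": 0,"ay": 0,"az": 0},{"hand": 1,"x": -25,"y": -17,"z": -10,"ax": 0,"ay": 0,"az": 0}]' --force 30

```text
clock: 1.98
eef_pos: [0.435, 0.3234, 0.3262]
eef_rot: [0.001, 0.23, 0.973, 0.001]
ft_force: [0.5, 0.4, -0.3]
grip_width: 0.092
grip_force: 0.0
```

>>> servo_tool --targets '[{"hand": 1,"x": -5,"y": -3.5,"z": -1,"ax": 0,"ay": 0,"az": 0},{"hand": 1,"x": -9,"y": -7.5,"z": -2,"ax": 0,"ay": 0,"az": 0},{"hand": 1,"x": -12,"y": -12.5,"z": -2,"ax": 0,"ay": 0,"az": 0},{"hand": 1,"x": -15,"y": -18,"z": -2,"ax": 0,"ay": 0,"az": 0},{"hand": 1,"x": -18,"y": -23,"z": -2,"ax": 0,"ay": 0,"az": 0}]'

```text
clock: 2.6
eef_pos: [0.4921, 0.0367, 0.3456]
eef_rot: [0.0, 0.23, 0.973, 0.0]
ft_force: [1.1, -0.3, -0.2]
grip_width: 0.092
grip_force: 0.0
```

>>> servo_tool --targets '[{"hand": 1,"x": -3.2,"y": -5.3,"z": 0,"ax": 0,"ay": 0,"az": 0},{"hand": 1,"x": -6.4,"y": -10.6,"z": 0,"ax": 0,"ay": 0,"az": -1},{"hand": 1,"x": -9.6,"y": -15.9,"z": 1,"ax": 0,"ay": 0,"az": -2},{"hand": 1,"x": -12.8,"y": -21.2,"z": 1,"ax": 0,"ay": 0,"az": -3},{"hand": 1,"x": -16,"y": -26.5,"z": 1,"ax": 0,"ay": 0,"az": -4}]'

```text
clock: 3.22
eef_pos: [0.5169, -0.2714, 0.3354]
eef_rot: [0.0, 0.195, 0.981, 0.0]
ft_force: [0.5, 0.1, 0.4]
grip_width: 0.092
grip_force: 0.0
```

```bash
python3 - <<'E'
from h import *
np.set_printoptions(precision=4,suppress=True)
p=robot.camera("wrist"); save(p,"w2.png")
for n in ["conv_a","conv_a_plug"]:
    for r in robot.tip_of(p,n): print("tip",n,np.array(r["at"]).round(4),round(r["p"],2),px(p,r["at"]).round())
s=robot.sense();print(s["eef_pos"],s["qpos"],s["clock"],Rq(s["eef_rot"])[:,1])
E
```

```text
tip conv_a [0.6603 0.0143 0.0459] 0.83 [539. 182.]
tip conv_a [ 0.3311 -0.236  -0.0021] 0.8 [254.   9.]
tip conv_a [ 0.5138 -0.3394 -0.0054] 0.57 [239. 174.]
tip conv_a [ 0.444  -0.1927 -0.0031] 0.56 [320.  83.]
tip conv_a_plug [ 0.3627 -0.2832  0.0566] 0.78 [222.  42.]
tip conv_a_plug [ 0.4236 -0.245   0.0563] 0.68 [275.  81.]
[ 0.5155 -0.2741  0.3348] [ 0.3596  0.2649  0.1018  1.6012 -0.0259  1.2772  1.635 ] 3.375 [ 0.3905  0.9206 -0.0018]
```

View pics/w2.png

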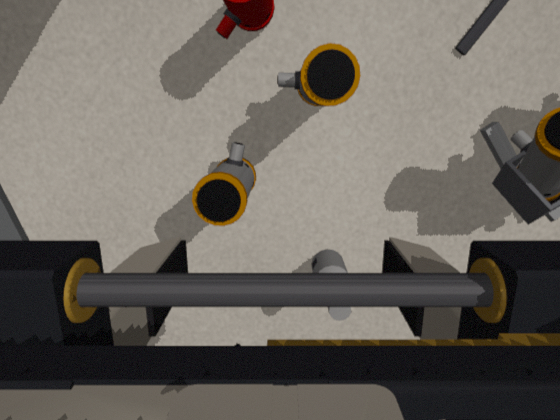

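The wrist view shows P's ring at (330,75) with its socket end at (280,79), and Q's ring at (220,198) with its socket end at (238,146). Red is at (248,8), rejected. I now triangulate the orange rings from three views and fix the socket yaw.

```bash
cat >> h.py <<'E'
def rings(p):  # ellipse centres of orange top rings (filled hull)
    h=cv2.cvtColor(p["pixels"],cv2.COLOR_RGB2HSV); m=cv2.inRange(h,(10,140,90),(26,255,255))
    out=[]
    n,l,st,_=cv2.connectedComponentsWithStats(m)
    for i in range(1,n):
        if st[i,4]>40:
            c=cv2.convexHull(np.argwhere(l==i)[:,::-1].astype(np.float32))
            if len(c)>5:
                e=cv2.fitEllipse(c); out.append((np.array(e[0]),e[1]))
    return out
def tri(ps,uvs):
    A=np.zeros((3,3));b=np.zeros(3)
    for p,uv in zip(ps,uvs):
        c,d=ray(p,uv); d/=np.linalg.norm(d); M=np.eye(3)-np.outer(d,d); A+=M;b+=M@c
    return np.linalg.solve(A,b)
E
python3 - <<'E'
from h import *
np.set_printoptions(precision=4,suppress=True)
P={c:robot.camera(c) for c in ["wrist","top","side"]}
rg={c:rings(P[c]) for c in P}
for nm,X,plug in [("P",[.444,-.194,.133],(280,79)),("Q",[.514,-.341,.133],(238,147)),]:
    uv=[];ps=[]
    for c in P:
        g=px(P[c],X); r=min(rg[c],key=lambda r:np.linalg.norm(r[0]-g)); print(nm,c,g.round(1),r[0].round(1),np.round(r[1],1))
        uv.append(r[0]);ps.append(P[c])
        o,d=ray(P[c],r[0]); print("   at z=.133",o+d*(.133-o[2])/d[2])
    T=tri(ps,uv); print("  tri",T)
    o,d=ray(P["wrist"],plug); s=o+d*(.058-o[2])/d[2]; v=s-T; print("  plug",s,np.hypot(*v[:2]),np.degrees(np.arctan2(v[1],v[0])))
for c in ["top","side"]:
  p=P[c]; print(c,[ (r[0].round(),np.round(r[1])) for r in rg[c]])
  for n in ["pad_1","conv_a","crate","conv_a_plug"]:
    for r in robot.tip_of(p,n):
        if r["at"][1]>-.05: print("tip",n,np.array(r["at"]).round(4),round(r["p"],2),px(p,r["at"]).round())
save(P["top"],"crate_top.png",(190,140,340,240),5)
save(P["side"],"crate_side.png",(240,150,350,250),5)
E
```

```text
P wrist [334.5  75.1] [332.8  74.4] [58.7 62.9]
   at z=.133 [ 0.4428 -0.1952  0.133 ]
P top [378.5 261.8] [379.  263.5] [21.4 23. ]
   at z=.133 [ 0.44   -0.1954  0.133 ]
P side [290.  256.2] [289.3 257. ] [15.2 20.2]
   at z=.133 [ 0.441  -0.1961  0.133 ]
  tri [ 0.4414 -0.1953  0.1321]
  plug [ 0.4221 -0.2415  0.058 ] 0.050052297680534166 -112.74904845164126
Q wrist [225.1 200.6] [222.7 199.6] [53.3 55.1]
   at z=.133 [ 0.5121 -0.3427  0.133 ]
Q top [439.6 236.6] [440.3 238.4] [21.6 22.8]
   at z=.133 [ 0.5097 -0.3426  0.133 ]
Q side [346.5 283.8] [345.1 284.6] [17.5 22.4]
   at z=.133 [ 0.5096 -0.3421  0.133 ]
  tri [ 0.5105 -0.3424  0.1332]
  plug [ 0.4732 -0.3179  0.058 ] 0.04458219055714694 146.63317162133765
top [(array([304., 203.]), array([21., 22.])), (array([247., 211.]), array([20., 22.])), (array([440., 238.]), array([22., 23.])), (array([379., 263.]), array([21., 23.]))]
tip pad_1 [0.6156 0.2104 0.0474] 0.58 [221. 192.]
tip pad_1 [0.6358 0.1564 0.0471] 0.57 [242. 185.]
tip pad_1 [0.6482 0.0814 0.0452] 0.55 [270. 183.]
tip conv_a [0.6592 0.0045 0.0459] 0.82 [299. 180.]
tip conv_a [0.628  0.1451 0.0459] 0.73 [246. 189.]
tip crate [0.6389 0.1144 0.0008] 0.96 [258. 190.]
tip crate [0.6154 0.215  0.0467] 0.37 [219. 192.]
side [(array([271., 181.]), array([13., 18.])), (array([301., 200.]), array([15., 19.])), (array([289., 257.]), array([15., 20.])), (array([345., 285.]), array([18., 22.]))]
tip conv_a [0.6591 0.0128 0.0495] 0.95 [322. 218.]
tip conv_a [0.6294 0.1456 0.0464] 0.78 [292. 200.]
tip conv_a [ 0.454   0.4223 -0.0014] 0.51 [211. 185.]
tip crate [ 0.6409  0.1092 -0.0012] 0.62 [301. 217.]
tip crate [0.6599 0.0126 0.0503] 0.58 [322. 218.]
```

View pics/crate_top.png

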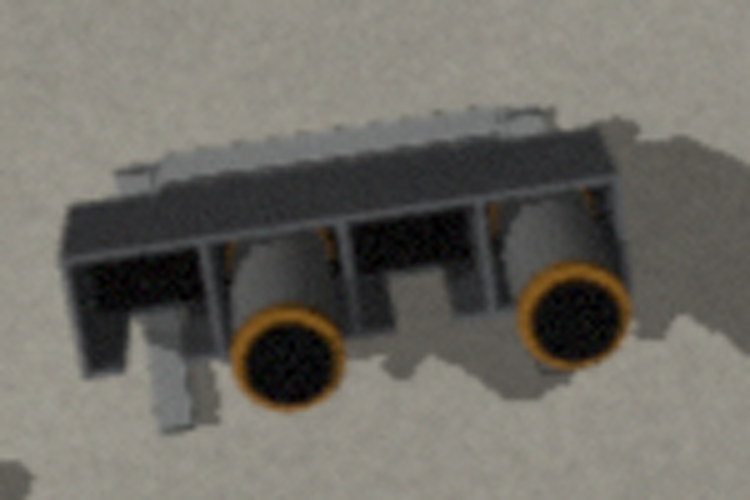

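The crop shows empty cells at crop (140,270) and (420,240), with their front slots at (155,320) and (420,280), and the loaded rings at (290,357) and (574,315). P is measured well, so I compute the approach to it and the carrier frame.

```bash
python3 - <<'E'
from h import *
np.set_printoptions(precision=4,suppress=True)
p,R=now()
d=np.radians(67.25); F=frame([np.cos(d),np.sin(d),0],[0,0,-1])
p1,R1=delta(p,R,[.4418,-.1953,.17],F); delta(p1,R1,[.4418,-.1953,.086],F)
ps=[robot.camera(c) for c in ("top","side")]
ct,cs=[rings(q) for q in ps]
ring=lambda L,g:min(L,key=lambda r:np.linalg.norm(r[0]-g))[0]
C=tri(ps,[ring(ct,(247,211)),ring(cs,(271,181))]); D=tri(ps,[ring(ct,(304,203)),ring(cs,(301,200))])
y=C-D; print(C,D,np.linalg.norm(y)); y[2]=0; y/=np.linalg.norm(y); x=np.array([y[1],-y[0],0]); print("yaw",np.degrees(np.arctan2(x[1],x[0])))
z=np.cos(.6109)*np.array([0,0,1])-np.sin(.6109)*x
for n,X in (("C",C),("D",D)): print(n,X-.133*z)
E
```

```text
x 9.78 y 3.94 z 16.54 | ax 0.0 ay 0.0 az 0.2
x 0.00 y 0.00 z 8.40 | ax 0.0 ay 0.0 az 0.0
[0.5468 0.1294 0.148 ] [ 0.5754 -0.0082  0.1494] 0.14051946897419124
yaw 11.75641142543643
C [0.6215 0.145  0.0391]
D [0.6501 0.0074 0.0405]
```

>>> servo_tool --targets '[{"hand": 1,"x": 3.3,"y": 1.3,"z": 4.5,"ax": 0,"ay": 0,"az": 0.2},{"hand": 1,"x": 6.5,"y": 2.6,"z": 9,"ax": 0,"ay": 0,"az": 0.2},{"hand": 1,"x": 9.8,"y": 3.9,"z": 13,"ax": 0,"ay": 0,"az": 0.2},{"hand": 1,"x": 9.8,"y": 3.9,"z": 16,"ax": 0,"ay": 0,"az": 0.2},{"hand": 1,"x": 9.8,"y": 3.9,"z": 16.5,"ax": 0,"ay": 0,"az": 0.2}]'

```text
clock: 4.65
eef_pos: [0.4399, -0.1954, 0.1688]
eef_rot: [-0.002, 0.197, 0.98, 0.0]
ft_force: [0.3, 0.2, 1.0]
grip_width: 0.0917
grip_force: 0.0
```

```bash
python3 - <<'E'
from h import *
np.set_printoptions(precision=4,suppress=True)
p,R=now(); print(p,R[:,1],R[:,2])
d=np.radians(67.25); F=frame([np.cos(d),np.sin(d),0],[0,0,-1])
delta(p,R,[.4418,-.1953,.086],F)
E
```

```text
[ 0.4399 -0.1954  0.1688] [ 0.3868  0.9222 -0.0002] [-0.0032  0.0012 -1.    ]
x -0.20 y 0.09 z 8.28 | ax -0.0 ay -0.2 az -0.0
```

>>> servo_tool --targets '[{"hand": 1,"x": 0,"y": 0,"z": 3.5,"ax": 0,"ay": 0,"az": 0},{"hand": 1,"x": 0,"y": 0,"z": 6.5,"ax": 0,"ay": 0,"az": 0},{"hand": 1,"x": 0,"y": 0,"z": 8.3,"ax": 0,"ay": 0,"az": 0},{"hand": 1,"x": 0,"y": 0,"z": 8.3,"ax": 0,"ay": 0,"az": 0},{"hand": 0,"x": 0,"y": 0,"z": 8.3,"ax": 0,"ay": 0,"az": 0}]'

```text
clock: 5.28
eef_pos: [0.4426, -0.1968, 0.0885]
eef_rot: [0.001, 0.198, 0.98, -0.0]
ft_force: [0.2, 1.0, -0.1]
grip_width: 0.0861
grip_force: 0.0
```

>>> servo_tool --targets '[{"hand": -1,"x": 0,"y": 0,"z": 0,"ax": 0,"ay": 0,"az": 0},{"hand": -1,"x": 0,"y": 0,"z": 0,"ax": 0,"ay": 0,"az": 0},{"hand": -1,"x": 0,"y": 0,"z": 0,"ax": 0,"ay": 0,"az": 0},{"hand": -1,"x": 0,"y": 0,"z": 0,"ax": 0,"ay": 0,"az": 0},{"hand": -1,"x": 0,"y": 0,"z": 0,"ax": 0,"ay": 0,"az": 0}]' --force 45

```text
clock: 5.9
eef_pos: [0.4419, -0.196, 0.0877]
eef_rot: [0.0, 0.197, 0.98, 0.0]
ft_force: [-0.2, 2.0, 4.1]
grip_width: 0.0542
grip_force: 45.0
```

```bash
cat >> h.py <<'E'
def cratef(yaw):
    a=np.radians(yaw); xc=np.array([np.cos(a),np.sin(a),0]); y=np.array([-np.sin(a),np.cos(a),0]); t=np.radians(35)
    z=np.array([0,0,np.cos(t)])-np.sin(t)*xc; x=np.cos(t)*xc+np.array([0,0,np.sin(t)]); return np.column_stack([x,y,z])
def pad(c,yaw,k): return np.array([c[0],c[1],.045])+cratef(yaw)[:,1]*k  # k = -.105,-.035,.035,.105
E
python3 - <<'E'
from h import *
d=np.radians(67.25); F=frame([np.cos(d),np.sin(d),0],[0,0,-1])
p=np.array([.4418,-.1955,.0875])
C=cratef(12.3); T=frame(C[:,0],-C[:,2])
p1,R1=delta(p,F,[.4418,-.1955,.23],F)
g=pad([.640,.112],12.3,-.035)+C[:,2]*(.0877+.17); print(g)
m=(p1+g)/2+[0,0,.03]; p2,R2=delta(p1,R1,m,frame(C[:,0]*[1,1,0],[0,0,-1]))
delta(p2,R2,g,T)
E
```

```text
x 0.00 y 0.00 z -14.25 | ax 0.0 ay 0.0 az 0.0
[0.50303832 0.04631525 0.25609548]
x 1.85 y 12.33 z -4.30 | ax 0.0 ay 0.0 az 55.0
x 11.16 y 5.57 z 1.70 | ax -35.0 ay -0.0 az -0.0
```

>>> servo_tool --targets '[{"hand": -1,"x": 0,"y": 0,"z": -1,"ax": 0,"ay": 0,"az": 0},{"hand": -1,"x": 0,"y": 0,"z": -3.5,"ax": 0,"ay": 0,"az": 0},{"hand": -1,"x": 0,"y": 0,"z": -7,"ax": 0,"ay": 0,"az": 0},{"hand": -1,"x": 0,"y": 0,"z": -11,"ax": 0,"ay": 0,"az": 0},{"hand": -1,"x": 0,"y": 0,"z": -14,"ax": 0,"ay": 0,"az": 0}]'

```text
clock: 6.52
eef_pos: [0.44, -0.196, 0.228]
eef_rot: [-0.001, 0.198, 0.98, 0.0]
ft_force: [0.0, 0.0, -8.0]
grip_width: 0.0543
grip_force: 45.0
```

>>> servo_tool --targets '[{"hand": -1,"x": 0.2,"y": 1.2,"z": -1,"ax": 0,"ay": 0,"az": 5},{"hand": -1,"x": 0.7,"y": 3.6,"z": -2,"ax": 0,"ay": 0,"az": 15},{"hand": -1,"x": 1.1,"y": 7,"z": -3,"ax": 0,"ay": 0,"az": 25},{"hand": -1,"x": 1.5,"y": 10,"z": -4,"ax": 0,"ay": 0,"az": 35},{"hand": -1,"x": 1.8,"y": 12.3,"z": -4.3,"ax": 0,"ay": 0,"az": 45}]'

```text
clock: 7.15
eef_pos: [0.4712, -0.0743, 0.2698]
eef_rot: [-0.001, 0.56, 0.829, -0.0]
ft_force: [0.1, 0.2, -7.1]
grip_width: 0.0541
grip_force: 45.0
```

>>> servo_tool --targets '[{"hand": -1,"x": 0,"y": 0,"z": 0,"ax": 0,"ay": 0,"az": 8},{"hand": -1,"x": 0,"y": 0,"z": 0,"ax": 0,"ay": 0,"az": 10},{"hand": -1,"x": 0,"y": 0,"z": 0,"ax": 0,"ay": 0,"az": 10},{"hand": -1,"x": 0,"y": 0,"z": 0,"ax": 0,"ay": 0,"az": 10},{"hand": -1,"x": 0,"y": 0,"z": 0,"ax": 0,"ay": 0,"az": 10}]'

```text
clock: 7.78
eef_pos: [0.4721, -0.076, 0.2702]
eef_rot: [-0.0, 0.628, 0.778, -0.0]
ft_force: [-0.4, -0.6, -7.6]
grip_width: 0.0543
grip_force: 45.0
```

>>> servo_tool --targets '[{"hand": -1,"x": 2,"y": 1,"z": 0.3,"ax": -6,"ay": 0,"az": 0},{"hand": -1,"x": 4.5,"y": 2.2,"z": 0.7,"ax": -14,"ay": 0,"az": 0},{"hand": -1,"x": 7,"y": 3.5,"z": 1,"ax": -22,"ay": 0,"az": 0},{"hand": -1,"x": 9.5,"y": 4.7,"z": 1.4,"ax": -29,"ay": 0,"az": 0},{"hand": -1,"x": 11.2,"y": 5.6,"z": 1.7,"ax": -35,"ay": 0,"az": 0}]'

```text
clock: 8.4
eef_pos: [0.5017, 0.0466, 0.2525]
eef_rot: [0.189, 0.598, 0.743, 0.234]
ft_force: [-0.3, 0.8, -7.8]
grip_width: 0.0537
grip_force: 45.0
```

```bash
python3 - <<'E'
from h import *
np.set_printoptions(precision=4,suppress=True)
p=robot.camera("wrist"); save(p,"w3.png")
s=robot.sense();print(s["eef_pos"],s["qpos"],s["clock"],s["grip_width"],s["ft_force"]);R=Rq(s["eef_rot"]);print(R)
C=cratef(12.3);print(C)
for n in ["pad_1","conv_a","crate","conv_a_plug"]:
    for r in robot.tip_of(p,n): print("tip",n,np.array(r["at"]).round(4),round(r["p"],2),px(p,r["at"]).round())
E
```

```text
[0.4993 0.0478 0.2501] [-0.0425 -0.1343 -0.0534  2.3948 -0.2735  0.2835  0.3581] 8.45 0.054482565406829914 [-4.0761  1.8753 -9.8312]
[[-0.2149  0.8002  0.5599]
 [ 0.9766  0.1758  0.1236]
 [ 0.0005  0.5734 -0.8193]]
[[ 0.8003 -0.213  -0.5604]
 [ 0.1745  0.977  -0.1222]
 [ 0.5736  0.      0.8192]]
tip pad_1 [0.6449 0.0778 0.0482] 0.73 [287. 168.]
tip pad_1 [0.6146 0.214  0.0472] 0.6 [286.  36.]
tip conv_a [0.6343 0.1487 0.0476] 0.62 [290. 103.]
tip conv_a [0.5523 0.0577 0.1767] 0.59 [283. 205.]
tip crate [ 0.6422  0.1118 -0.0032] 0.77 [266. 135.]
tip conv_a_plug [0.4802 0.0411 0.1978] 0.67 [195. 235.]
```

View pics/w3.png

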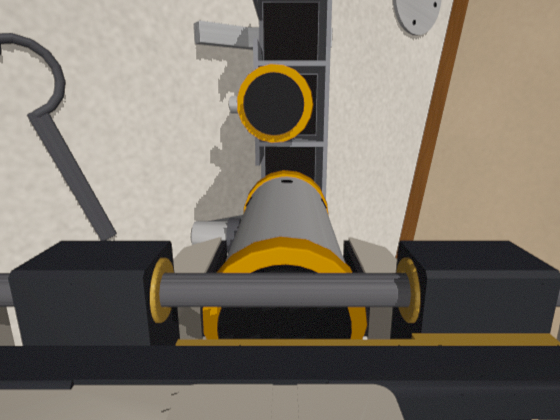

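The view shows P held upright in the fingers, foot ring at (287,190), with its socket at the left (215,230), so it faces the front. Conv_c's ring is at (275,103), rims run at columns ~258–327, and dividers lie at rows ~62 and ~143. I overlay the predicted rims to refine the carrier pose.

```bash
python3 - <<'E'
from h import *
np.set_printoptions(precision=4,suppress=True)
p=robot.camera("wrist"); yaw=12.3; C=cratef(yaw)
print("rings",[(r[0].round(1),np.round(r[1],1)) for r in rings(p)])
im=cv2.cvtColor(p["pixels"],cv2.COLOR_RGB2BGR); x0,y0,x1,y1=190,0,350,215; s=2.7
im=cv2.resize(im[y0:y1,x0:x1],None,fx=s,fy=s,interpolation=cv2.INTER_CUBIC)
def P(k,x,z):
    u=px(p,pad([.640,.112],yaw,k)+C[:,0]*x+C[:,2]*z); return tuple(int(v) for v in ((u-[x0,y0]+.5)*s-.5))
for x in (-.026,.033): cv2.line(im,P(-.07,x,.076),P(.14,x,.076),(0,255,0),1)
for k in (-.002,.002,.068,.072): cv2.line(im,P(k,-.03,.076),P(k,.037,.076),(0,0,255),1)
cv2.drawMarker(im,P(.035,0,.142),(255,0,255),0,12); print(px(p,pad([.640,.112],yaw,.035)+C[:,2]*.135))
cv2.imwrite("pics/ov.png",im)
E
```

```text
rings [(array([439.6,  93. ]), array([ 15. , 613.8])), (array([272.4, 100.2]), array([76.6, 78.8])), (array([285.3, 218.3]), array([83.5, 88.4])), (array([286.1, 295.1]), array([117.2, 144.8])), (array([161.4, 289.8]), array([24.3, 66.4])), (array([409.4, 290.4]), array([20.4, 64.2])), (array([352.5, 335.3]), array([ 58.7, 418.2]))]
[286.0986 102.362 ]
```

View pics/ov.png

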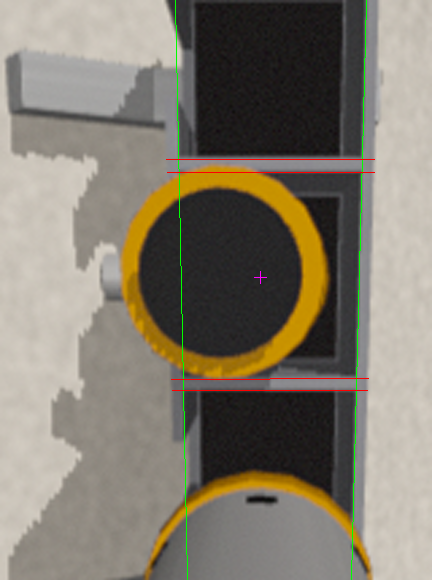

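The overlay fits the rims within about 1 mm: divider at crop row 165, back rim at crop column 365, front rim at crop column 175. So the carrier frame (0.640, 0.112, yaw 12.3°) is good. Conv_c only leans to the front in its play. Next I check how P sits in the hand and compute the insertion.

```bash
python3 - <<'E'
from h import *
np.set_printoptions(precision=4,suppress=True)
p=robot.camera("wrist"); q,R=now(); print(q)
for h in (.008,.020):
    print("far edge",h,px(p,q+R[:,0]*.028+R[:,2]*(.0877-h)), "per mm", px(p,q+R[:,0]*.029+R[:,2]*(.0877-h)))
print("plug",px(p,q-R[:,1]*.05+R[:,2]*(.0877-.058)))
h=cv2.cvtColor(p["pixels"],cv2.COLOR_RGB2HSV); m=cv2.inRange(h,(10,140,90),(26,255,255))
print("rows at col286",np.flatnonzero(m[150:260,283:289].any(1))+150, "cols at row 205",np.flatnonzero(m[200:204,200:360].any(0))[[0,-1]]+200)
print(px(p,q-R[:,1]*.028+R[:,2]*.0777),px(p,q+R[:,1]*.028+R[:,2]*.0777))
C=cratef(12.3); T=frame(C[:,0],-C[:,2]); g=pad([.640,.112],12.3,-.035)+C[:,0]*.0013
for hh in (.17,.09,.04,.003): q,R=delta(q,R,g+C[:,2]*(.0877+hh),T)
E
```

```text
[0.5044 0.045  0.2542]
far edge 0.008 [284.5329 169.7426] per mm [284.5339 168.2491]
far edge 0.02 [284.5199 172.9799] per mm [284.5209 171.4145]
plug [193.5839 235.5021]
rows at col286 [173 174 175 176 177 178 237 238 239 240 241 242 243 244 245 246 247 248
 249 250 251 252 253 254 255 256 257 258 259] cols at row 205 [246 325]
[243.2101 211.0808] [325.8018 211.1465]
x 0.16 y 0.15 z -0.22 | ax 0.0 ay 0.1 az -0.1
x -0.00 y -0.00 z 8.00 | ax 0.0 ay 0.0 az 0.0
x 0.00 y -0.00 z 5.00 | ax 0.0 ay 0.0 az 0.0
x 0.00 y -0.00 z 3.70 | ax 0.0 ay 0.0 az 0.0
```

>>> servo_tool --targets '[{"hand": -1,"x": 0.2,"y": 0.2,"z": 1.5,"ax": 0,"ay": 0,"az": 0},{"hand": -1,"x": 0.2,"y": 0.2,"z": 4,"ax": 0,"ay": 0,"az": 0},{"hand": -1,"x": 0.2,"y": 0.2,"z": 6,"ax": 0,"ay": 0,"az": 0},{"hand": -1,"x": 0.2,"y": 0.2,"z": 7.5,"ax": 0,"ay": 0,"az": 0},{"hand": -1,"x": 0.2,"y": 0.2,"z": 7.8,"ax": 0,"ay": 0,"az": 0}]'

```text
clock: 9.38
eef_pos: [0.5403, 0.0578, 0.1917]
eef_rot: [0.17, 0.602, 0.745, 0.232]
ft_force: [-1.9, 0.3, -8.6]
grip_width: 0.054
grip_force: 45.0
```

```bash
python3 - <<'E'
from h import *
np.set_printoptions(precision=4,suppress=True)
robot.camera("wrist");robot.camera("wrist")
p=robot.camera("wrist"); q,R=now(); s=robot.sense(); print(q,s["ft_force"],s["clock"],s["qpos"]); 
C=cratef(12.3); T=frame(C[:,0],-C[:,2]); g=pad([.640,.112],12.3,-.035)+C[:,0]*.0013+C[:,1]*.0018
print("foot in pad", C.T@(q+R[:,2]*.0877-pad([.640,.112],12.3,-.035)))
for hh in (.09,.04,.003): q,R=delta(q,R,g+C[:,2]*(.0877+hh),T)
save(p,"w4.png")
E
```

```text
[0.5394 0.0606 0.1915] [ 0.1232  0.0137 -7.6985] 9.525 [-0.696   0.0725  0.6205  2.3704 -0.7966  0.1915  0.8726]
foot in pad [-0.008   0.0084  0.095 ]
x -0.44 y 0.69 z 0.46 | ax -1.7 ay -1.5 az -0.4
x 0.00 y -0.00 z 5.00 | ax 0.0 ay 0.0 az 0.0
x -0.00 y -0.00 z 3.70 | ax 0.0 ay 0.0 az 0.0
```

View pics/w4.png

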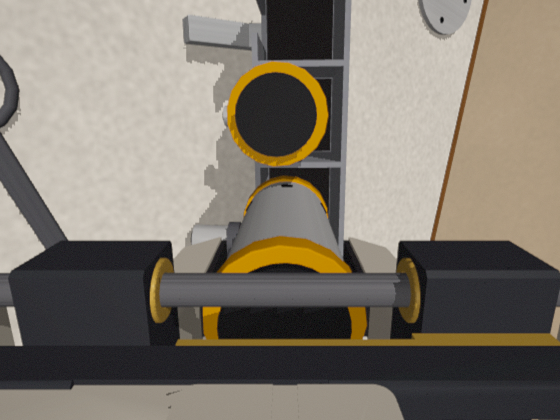

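P is held right, with its foot ring at (287,180) above the empty cell. But joint 6 sits at its 0.19 limit and the arm swung through its redundancy, so this wrist branch barely reaches the tilted pose. I identify the kinematics from the logged poses to choose a good configuration.

```bash
cat > kin.py <<'E'
from h import *
import itertools
from scipy.optimize import least_squares
q,R=now(); s=robot.sense()
D=[([-0.8438,0.5009,-0.427,1.5504,0.2208,1.1383,-0.2103],[.2907,.5814,.2267],Rq([0,.2298,.9732,0])),
([0.3596,0.2649,0.1018,1.6012,-0.0259,1.2772,1.635],[.5155,-.2741,.3348],frame([.3905,.9206,-.0018],[0,0,-1])),
([-0.0425,-0.1343,-0.0534,2.3948,-0.2735,0.2835,0.3581],[.4993,.0478,.2501],np.array([[-.2149,.8002,.5599],[.9766,.1758,.1236],[.0005,.5734,-.8193]])),
(list(s["qpos"]),list(q),R)]
ax="zyzyzyz"; e=dict(z=np.array([0,0,1.]),y=np.array([0,1.,0]))
best=[]
for sg in itertools.product([1,-1],repeat=7):
    W=[[ (Ro.from_rotvec(e[a]*t*g)) for a,t,g in zip(ax,qq,sg)] for qq,_,_ in D]
    for b in range(4):
        B=Ro.from_euler("z",b*90,degrees=True)
        M=[]
        for w,(_,_,Rm) in zip(W,D):
            r=B
            for x in w: r=r*x
            M.append(r.as_matrix().T@Rm)
        err=max(np.abs(m-M[0]).max() for m in M); best.append((err,sg,b,M[0]))
best.sort(key=lambda t:t[0])
for t in best[:3]: print(round(t[0],3),t[1],t[2],t[3].round(2).tolist())
er,sg,b,_=best[0]
# linear fit of link vectors: p = sum_i Rcum_i v_i
A=[];y=[]
for qq,p,_ in D:
    r=Ro.from_euler("z",b*90,degrees=True); cols=[np.eye(3)[:,2]]
    rs=[]
    for a,t,g in zip(ax,qq,sg): r=r*Ro.from_rotvec(e[a]*t*g); rs.append(r.as_matrix())
    A.append(np.column_stack([[0,0,1],rs[2][:,2],rs[2][:,0],rs[4][:,2],rs[4][:,0],rs[6][:,2]])); y+=list(p)
A=np.vstack(A); v,res,rk,_=np.linalg.lstsq(A,np.array(y),rcond=None); print("links",v.round(4),"resid mm",((A@v-y)*1000).round(1))
E
python3 kin.py
```

```text
0.002 (-1, 1, -1, 1, -1, 1, -1) 0 [[0.0, -1.0, 0.0], [1.0, 0.0, -0.0], [0.0, 0.0, 1.0]]
0.002 (-1, -1, -1, -1, -1, -1, -1) 2 [[-0.0, 1.0, -0.0], [-1.0, -0.0, 0.0], [0.0, 0.0, 1.0]]
0.574 (-1, 1, -1, 1, -1, 1, -1) 3 [[1.0, 0.0, 0.0], [-0.0, 1.0, -0.0], [-0.0, 0.0, 1.0]]
links [ 0.259   0.5501 -0.0016  0.4365 -0.0447  0.3728] resid mm [-11.4  16.4   0.4   2.4  30.1  -0.9  -2.   15.9   3.9  -0.9  -3.3  -3.4]
```

```bash
cat >> kin.py <<'E'
names=["0z","3z","3y","5z","5y","7z","1y"]
def cols(qq):
    r=Ro.identity(); rs=[]
    for a,t,g in zip(ax,qq,sg): r=r*Ro.from_rotvec(e[a]*t*g); rs.append(r.as_matrix())
    return rs
for use in (["0z","3z","3y","5z","5y","7z"],["0z","3z","3y","5z","5y","7z","1y"],["0z","3z","3y","3x","5z","5y","5x","7z"]):
    A=np.vstack([np.column_stack([np.eye(3)[:,2] if n=="0z" else cols(qq)[int(n[0])-1][:,"xyz".index(n[1])] for n in use]) for qq,_,_ in D])
    v=np.linalg.lstsq(A,np.array(y),rcond=None)[0]; print(dict(zip(use,v.round(4))),"max mm",np.abs(A@v-y).max()*1000)
E
python3 kin.py | tail -3
```

```text
{'0z': np.float64(0.3551), '3z': np.float64(0.5004), '3y': np.float64(-0.0282), '5z': np.float64(0.4711), '5y': np.float64(0.0024), '7z': np.float64(0.3673)} max mm 4.95805879690614
{'0z': np.float64(0.3464), '3z': np.float64(0.5057), '3y': np.float64(-0.0118), '5z': np.float64(0.4707), '5y': np.float64(-0.0003), '7z': np.float64(0.3637), '1y': np.float64(-0.0147)} max mm 0.03522700750752117
{'0z': np.float64(0.3653), '3z': np.float64(0.5016), '3y': np.float64(-0.0356), '3x': np.float64(-0.0091), '5z': np.float64(0.4818), '5y': np.float64(0.009), '5x': np.float64(0.0053), '7z': np.float64(0.3716)} max mm 4.054088514187648
```

```bash
cat > fk.py <<'E'
from h import *
from scipy.optimize import least_squares
L=[(0,2,.3464),(1,1,-.0147),(3,2,.5057),(3,1,-.0118),(5,2,.4707),(5,1,-.0003),(7,2,.3637)]
AX=[2,1,2,1,2,1,2]; SG=[-1,1,-1,1,-1,1,-1]; E0=np.array([[0,-1,0],[1,0,0],[0,0,1.]])
lo=np.array([-2.88,-.31,-1.54,.2,-1.41,.19,-2.57]); hi=np.array([2.88,2.03,1.56,2.42,4.55,2.02,2.57])
def fk(q):
    rs=[np.eye(3)]
    for a,s,t in zip(AX,SG,q): v=np.zeros(3); v[a]=s*t; rs.append(rs[-1]@Ro.from_rotvec(v).as_matrix())
    return sum(rs[i][:,k]*d for i,k,d in L), rs[7]@E0
def ik(p,R,q0,reg=0.002):
    def f(q):
        x,M=fk(q); return np.r_[(x-p)*5,Ro.from_matrix(R.T@M).as_rotvec(),reg*(q-q0)]
    m=.02; r=least_squares(f,np.clip(q0,lo+m+.001,hi-m-.001),bounds=(lo+m,hi-m)); return r.x,np.linalg.norm(r.fun[:6])
def sols(p,R,n=150,seed=0):
    g=np.random.default_rng(seed); out=[]
    for _ in range(n):
        q,e=ik(p,R,g.uniform(lo,hi))
        if e<.004: out.append(q)
    return out
E
cat > a.py <<'E'
from fk import *
np.set_printoptions(precision=2,suppress=True)
C=cratef(12.3)
for k in (-.035,.105):
  for sgn in (1,-1):
    T=frame(sgn*C[:,0],-C[:,2])
    for h in (0,.09,.17):
      S=sols(pad([.64,.112],12.3,k)+C[:,2]*(.0877+h),T,60)
      S.sort(key=lambda q:-min((q-lo).min(),(hi-q).min()))
      print(k,sgn,h,len(S)); [print("   ",q,round(min((q-lo).min(),(hi-q).min()),2)) for q in S[:3]]
E
time python3 a.py
```

```text
-0.035 1 0 38
    [ 0.96  0.87 -1.38  2.27  1.81  0.74 -1.36] 0.15
    [ 0.85  0.65 -1.17  2.27  1.81  0.49 -1.48] 0.15
    [ 0.74  0.54 -1.01  2.28  1.84  0.37 -1.57] 0.14
-0.035 1 0.09 39
    [-1.18  0.15  1.15  2.39 -1.25  0.23  1.31] 0.03
    [ 1.2   0.52 -1.52  2.33  1.41  0.48 -1.15] 0.02
    [ 1.2   0.52 -1.52  2.33  1.41  0.48 -1.15] 0.02
-0.035 1 0.17 38
    [ 1.11 -0.23 -1.06  2.36 -0.88  0.42  0.95] 0.06
    [ 1.   -0.2  -0.97  2.36 -0.8   0.39  0.87] 0.06
    [ 0.99 -0.19 -0.96  2.36 -0.79  0.39  0.87] 0.06
-0.035 -1 0 41
    [ 0.96  0.87 -1.38  2.27  1.81  0.74  1.78] 0.15
    [ 0.95  0.84 -1.35  2.27  1.8   0.71  1.77] 0.15
    [ 0.92  0.76 -1.28  2.27  1.8   0.62  1.73] 0.15
-0.035 -1 0.09 45
    [ 1.17  0.43 -1.45  2.33  1.35  0.39  2.02] 0.09
    [ 1.18  0.46 -1.48  2.33  1.38  0.42  2.01] 0.06
    [ 1.19  0.47 -1.48  2.33  1.38  0.43  2.01] 0.06
-0.035 -1 0.17 17
    [ 0.97 -0.19 -0.95  2.36 -0.78  0.39 -2.29] 0.06
    [ 1.21 -0.27 -1.13  2.35 -0.96  0.46 -2.11] 0.04
    [ 1.24 -0.28 -1.15  2.35 -0.99  0.48 -2.08] 0.03
0.105 1 0 41
    [ 0.61  0.88 -1.38  2.26  1.82
[... 342 characters left out ...]
35 -0.26  0.31 -0.02] 0.07
    [ 0.59 -0.2  -1.03  2.35 -0.07  0.3  -0.2 ] 0.07
    [ 0.59 -0.2  -1.02  2.35 -0.06  0.3  -0.21] 0.07
0.105 -1 0 41
    [ 0.61  0.89 -1.38  2.26  1.82  0.95  1.49] 0.16
    [ 0.6   0.87 -1.37  2.26  1.82  0.93  1.48] 0.16
    [ 0.6   0.85 -1.36  2.26  1.82  0.91  1.47] 0.16
0.105 -1 0.09 44
    [ 0.7   0.34 -1.34  2.33  1.41  0.51  1.61] 0.09
    [ 0.18  0.14 -0.73  2.34  1.2   0.28  1.73] 0.08
    [ 0.78  0.54 -1.52  2.33  1.51  0.72  1.58] 0.02
0.105 -1 0.17 27
    [ 0.01 -0.13 -0.53  2.36  0.37  0.33  2.51] 0.06
    [-0.04 -0.13 -0.48  2.36  0.39  0.33  2.49] 0.06
    [-0.09 -0.13 -0.44  2.36  0.41  0.33  2.47] 0.06
real	1m45.620s
user	1m45.967s
sys	0m0.177s
```

```bash
cat >> fk.py <<'E'
def jac(q):
    p,R=fk(q); J=np.zeros((6,7))
    for i in range(7):
        d=q.copy(); d[i]+=1e-5; a,B=fk(d); J[:3,i]=(a-p)/1e-5; J[3:,i]=Ro.from_matrix(B@R.T).as_rotvec()/1e-5
    return p,R,J
def follow(q,p1,R1,n=40,w=None,home=None,kh=0.0):
    q=np.array(q,float); p0,R0=fk(q); rv=Ro.from_matrix(R0.T@R1).as_rotvec()
    for i in range(1,n+1):
        pt=p0+(p1-p0)*i/n; Rt=R0@Ro.from_rotvec(rv*i/n).as_matrix()
        for _ in range(4):
            p,R,J=jac(q); e=np.r_[pt-p,Ro.from_matrix(Rt@R.T).as_rotvec()]
            free=np.ones(7,bool)
            for _ in range(4):
                Jf=J[:,free]; dq=np.zeros(7); dq[free]=Jf.T@np.linalg.solve(Jf@Jf.T+1e-6*np.eye(6),e)
                bad=free&(((q+dq)<lo)|((q+dq)>hi))
                if not bad.any(): break
                free&=~bad
            q=np.clip(q+dq,lo,hi)
    p,R=fk(q); return q,np.linalg.norm(p1-p)*1000,np.degrees(np.linalg.norm(Ro.from_matrix(R1@R.T).as_rotvec()))
E
cat > b.py <<'E'
from fk import *
np.set_printoptions(precision=3,suppress=True)
C=cratef(12.3); T=frame(C[:,0],-C[:,2])
qC=[-0.0425,-0.1343,-0.0534,2.3948,-0.2735,0.2835,0.3581]
q0=robot.sense()["qpos"]; p,R=fk(np.array(qC)); 
g=pad([.64,.112],12.3,-.035)
print("sim of done move:",follow(qC,p+R@np.array([.002,.002,.078]),R), "actual",q0)
for nm,qs in (("cur",q0),("C",qC)):
  for k in (-.035,.105):
   for up in (0,3):
    T2=T@Ro.from_euler("x",up,degrees=True).as_matrix(); q=qs
    gg=pad([.64,.112],12.3,k)-C[:,0]*.001*(up>0)
    for h in (.17,.09,.06,.03,0):
      if nm=="cur" and h==.17 and k<0: continue
      q,ep,er=follow(q,gg-T2[:,2]*(.0877+h)+0*C[:,2],T2); print(nm,k,up,h,q,round(ep,1),round(er,1))
E
time python3 b.py
```

```text
sim of done move: (array([ 0.252,  0.02 , -0.356,  2.348, -0.34 ,  0.19 ,  0.431]), np.float64(30.0882713145406), np.float64(0.7312444636621873)) actual [-0.696  0.073  0.621  2.37  -0.797  0.192  0.873]
cur -0.035 0 0.09 [-1.044  0.117  0.996  2.387 -1.153  0.191  1.223] 0.0 0.0
cur -0.035 0 0.06 [-0.786  0.189  0.734  2.357 -1.409  0.195  1.46 ] 6.3 0.2
cur -0.035 0 0.03 [-0.642  0.237  0.587  2.309 -1.409  0.195  1.453] 21.9 0.8
cur -0.035 0 0 [-0.541  0.291  0.484  2.258 -1.409  0.195  1.448] 36.0 1.3
cur -0.035 3 0.09 [-0.782  0.102  0.705  2.323 -0.614  0.222  0.681] 0.0 0.0
cur -0.035 3 0.06 [-0.627  0.189  0.553  2.307 -0.94   0.191  0.991] 0.0 0.0
cur -0.035 3 0.03 [-0.588  0.276  0.52   2.289 -1.318  0.19   1.351] 0.0 0.0
cur -0.035 3 0 [-0.519  0.335  0.45   2.248 -1.406  0.19   1.433] 10.3 0.4
cur 0.105 0 0.17 [-1.827  0.336  1.501  2.339 -0.914  0.271  0.61 ] 70.6 0.7
cur 0.105 0 0.09 [-1.744  0.311  1.397  2.384 -1.102  0.192  0.804] 0.0 0.0
cur 0.105 0 0.06 [-1.541  0.359  1.197  2.361 -1.406  0.19   1.088] 3.7 0.1
cur 0.105 0 0.03 [-1.414  0.388  1.071  2.315 -1.406  
[... 1299 characters left out ...]
0.105 0 0.09 [ 0.221  0.142 -0.773  2.337  1.21   0.29  -1.414] 0.0 0.0
C 0.105 0 0.06 [ 0.161  0.235 -0.719  2.322  1.466  0.316 -1.645] 0.0 0.0
C 0.105 0 0.03 [ 0.138  0.327 -0.699  2.301  1.66   0.355 -1.808] 0.0 0.0
C 0.105 0 0 [ 0.133  0.42  -0.696  2.275  1.801  0.401 -1.915] 0.0 0.0
C 0.105 3 0.17 [ 0.093 -0.101 -0.586  2.29   0.246  0.409 -0.491] 0.0 0.0
C 0.105 3 0.09 [ 0.038  0.129 -0.564  2.283  0.831  0.301 -1.036] 0.0 0.0
C 0.105 3 0.06 [-0.048  0.204 -0.477  2.273  1.052  0.275 -1.244] 0.0 0.0
C 0.105 3 0.03 [-0.126  0.276 -0.389  2.258  1.268  0.251 -1.45 ] 0.0 0.0
C 0.105 3 0 [-0.174  0.349 -0.332  2.238  1.492  0.239 -1.663] 0.0 0.0
real	0m19.301s
user	0m19.491s
sys	0m0.268s
```

```bash
cat > c.py <<'E'
from fk import *
np.set_printoptions(precision=3,suppress=True)
C=cratef(12.3); T=frame(C[:,0],-C[:,2])
def tgt(k,h,up,g=.0877,dx=0.,dy=0.):
    T2=T@Ro.from_euler("x",up,degrees=True).as_matrix()
    return pad([.64,.112],12.3,k)+C[:,0]*dx+C[:,1]*dy+C[:,2]*h-T2[:,2]*g, T2
def run(wps,q=None,**kw):
    q=robot.sense()["qpos"] if q is None else q; p,R=now()
    for w in wps:
        P,T2=tgt(*w,**kw); q,a,b=follow(q,P,T2); print(w,P.round(3),q,round(a,1),round(b,1)); p,R=delta(p,R,P,T2)
E
python3 - <<'E'
from c import *
run([(-.035,.17,12),(.105,.19,12),(.105,.16,3),(.105,.09,1),(.105,.045,1),(.105,.004,1)],dx=.001,dy=.0018)
E
```

```text
(-0.035, 0.17, 12) [0.519 0.052 0.266] [-0.83  -0.073  0.683  2.188  0.03   0.61   0.054] 0.0 0.0
x -0.23 y 2.26 z -7.39 | ax 10.3 ay -1.5 az -0.3
(0.105, 0.19, 12) [0.478 0.186 0.282] [-0.931 -0.093  0.407  2.174  0.246  0.682 -0.466] 0.0 0.0
x 14.00 y -0.42 z -1.96 | ax 0.0 ay 0.0 az 0.0
(0.105, 0.16, 3) [0.483 0.187 0.251] [-0.884 -0.101  0.326  2.33   0.526  0.424 -0.766] 0.0 0.0
x 0.00 y -0.75 z 3.04 | ax -9.0 ay 0.0 az 0.0
(0.105, 0.09, 1) [0.52  0.195 0.192] [-0.796  0.09   0.292  2.346  0.794  0.195 -1.041] 0.0 0.0
x -0.00 y 0.06 z 7.00 | ax -2.0 ay -0.0 az -0.0
(0.105, 0.045, 1) [0.545 0.201 0.155] [-0.369  0.217 -0.139  2.308  1.352  0.19  -1.574] 0.0 0.0
x 0.00 y 0.08 z 4.50 | ax 0.0 ay 0.0 az 0.0
(0.105, 0.004, 1) [0.568 0.206 0.122] [-0.324  0.327 -0.175  2.274  1.746  0.202 -1.948] 0.0 0.0
x -0.00 y 0.07 z 4.10 | ax 0.0 ay 0.0 az 0.0
```

>>> servo_tool --targets '[{"hand": -1,"x": -0.1,"y": 0,"z": -1.5,"ax": 1,"ay": 0,"az": 0},{"hand": -1,"x": -0.2,"y": 0.4,"z": -3,"ax": 3,"ay": -0.5,"az": 0},{"hand": -1,"x": -0.2,"y": 1.1,"z": -4.5,"ax": 5,"ay": -1,"az": 0},{"hand": -1,"x": -0.2,"y": 1.7,"z": -6,"ax": 8,"ay": -1.5,"az": 0},{"hand": -1,"x": -0.2,"y": 2.2,"z": -7.4,"ax": 10,"ay": -1.5,"az": 0}]'

```text
clock: 10.15
eef_pos: [0.5191, 0.0484, 0.2678]
eef_rot: [0.128, 0.618, 0.759, 0.158]
ft_force: [0.0, -0.0, -7.5]
grip_width: 0.0544
grip_force: 45.0
```

```bash
python3 - <<'E'
from c import *
s=robot.sense();print(s["qpos"],s["eef_pos"],s["clock"],s["grip_force"])
run([(.105,.19,12),(.105,.16,3)],dx=.001,dy=.0018)
E
```

```text
[-0.836 -0.085  0.689  2.193  0.046  0.605  0.034] [0.519 0.048 0.268] 10.15 44.99895751476288
(0.105, 0.19, 12) [0.478 0.186 0.282] [-0.935 -0.094  0.411  2.174  0.247  0.682 -0.467] 0.0 0.0
x 14.30 y -0.57 z -1.78 | ax 0.5 ay 0.2 az -0.6
(0.105, 0.16, 3) [0.483 0.187 0.251] [-0.888 -0.101  0.329  2.33   0.527  0.425 -0.767] 0.0 0.0
x 0.00 y -0.75 z 3.04 | ax -9.0 ay 0.0 az 0.0
```

Actual joints match my simulation. Continuing to the outer cell.

>>> servo_tool --targets '[{"hand": -1,"x": 2,"y": 0,"z": -1,"ax": 0.5,"ay": 0,"az": -0.5},{"hand": -1,"x": 5.5,"y": -0.2,"z": -1.8,"ax": 0.5,"ay": 0,"az": -0.5},{"hand": -1,"x": 9,"y": -0.4,"z": -1.8,"ax": 0.5,"ay": 0,"az": -0.5},{"hand": -1,"x": 12.5,"y": -0.5,"z": -1.8,"ax": 0.5,"ay": 0,"az": -0.5},{"hand": -1,"x": 14.3,"y": -0.6,"z": -1.8,"ax": 0.5,"ay": 0,"az": -0.5}]'

```text
clock: 10.78
eef_pos: [0.4771, 0.1884, 0.2817]
eef_rot: [0.126, 0.615, 0.763, 0.156]
ft_force: [0.4, -0.1, -7.8]
grip_width: 0.0542
grip_force: 45.0
```

>>> servo_tool --targets '[{"hand": -1,"x": 0,"y": -0.1,"z": 0.5,"ax": -1.5,"ay": 0,"az": 0},{"hand": -1,"x": 0,"y": -0.3,"z": 1.2,"ax": -4,"ay": 0,"az": 0},{"hand": -1,"x": 0,"y": -0.5,"z": 2,"ax": -6.5,"ay": 0,"az": 0},{"hand": -1,"x": 0,"y": -0.8,"z": 2.8,"ax": -9,"ay": 0,"az": 0},{"hand": -1,"x": 0,"y": -0.8,"z": 3,"ax": -9,"ay": 0,"az": 0}]'

```text
clock: 11.4
eef_pos: [0.4802, 0.1867, 0.249]
eef_rot: [0.173, 0.604, 0.748, 0.213]
ft_force: [0.7, -0.2, -7.3]
grip_width: 0.0543
grip_force: 45.0
```

```bash
python3 - <<'E'
from c import *
s=robot.sense();print(s["qpos"],s["eef_pos"],s["clock"],s["grip_force"])
run([(.105,.09,1),(.105,.045,1),(.105,.004,1)],dx=.001,dy=.0018)
E
```

```text
[-0.882 -0.102  0.318  2.335  0.535  0.425 -0.78 ] [0.48  0.187 0.249] 11.4 44.99374508857727
(0.105, 0.09, 1) [0.52  0.195 0.192] [-0.79   0.09   0.287  2.346  0.796  0.196 -1.043] 0.0 0.0
x -0.01 y 0.42 z 6.98 | ax -2.1 ay 0.1 az -0.0
(0.105, 0.045, 1) [0.545 0.201 0.155] [-0.368  0.217 -0.14   2.308  1.352  0.19  -1.575] 0.0 0.0
x 0.00 y 0.08 z 4.50 | ax 0.0 ay 0.0 az 0.0
(0.105, 0.004, 1) [0.568 0.206 0.122] [-0.324  0.327 -0.175  2.274  1.746  0.202 -1.948] 0.0 0.0
x -0.00 y 0.07 z 4.10 | ax 0.0 ay 0.0 az 0.0
```

>>> servo_tool --targets '[{"hand": -1,"x": 0,"y": 0.1,"z": 1.5,"ax": -0.5,"ay": 0,"az": 0},{"hand": -1,"x": 0,"y": 0.2,"z": 3.3,"ax": -1,"ay": 0,"az": 0},{"hand": -1,"x": 0,"y": 0.2,"z": 5,"ax": -1.5,"ay": 0,"az": 0},{"hand": -1,"x": 0,"y": 0.2,"z": 6.4,"ax": -2,"ay": 0,"az": 0},{"hand": -1,"x": 0,"y": 0.2,"z": 6.8,"ax": -2,"ay": 0,"az": 0}]'

```text
clock: 12.02
eef_pos: [0.5182, 0.1962, 0.1926]
eef_rot: [0.183, 0.6, 0.745, 0.227]
ft_force: [0.3, 0.1, -7.0]
grip_width: 0.0541
grip_force: 45.0
```

>>> servo_tool --targets '[{"hand": -1,"x": 0,"y": 0,"z": 0,"ax": 0,"ay": 0,"az": 0},{"hand": -1,"x": 0,"y": 0,"z": 0,"ax": 0,"ay": 0,"az": 0},{"hand": -1,"x": 0,"y": 0,"z": 0,"ax": 0,"ay": 0,"az": 0},{"hand": -1,"x": 0,"y": 0,"z": 0,"ax": 0,"ay": 0,"az": 0},{"hand": -1,"x": 0,"y": 0,"z": 0,"ax": 0,"ay": 0,"az": 0}]'

```text
clock: 12.65
eef_pos: [0.5169, 0.1966, 0.1925]
eef_rot: [0.182, 0.6, 0.745, 0.227]
ft_force: [-0.8, -0.8, -7.9]
grip_width: 0.0541
grip_force: 45.0
```

```bash
cat >> c.py <<'E'
def infoot(k,g=.0877):
    s=robot.sense(); p,R=now(); d=C.T@(p+R[:,2]*g-pad([.64,.112],12.3,k))
    M=T.T@R; print("q",s["qpos"],"t",s["clock"],"ft",s["ft_force"].round(1)); print("foot in pad mm",(d*1000).round(1),"rot err deg (tool)",np.degrees(Ro.from_matrix(M).as_rotvec()).round(1))
E
python3 - <<'E'
from c import *
infoot(.105)
p=robot.camera("wrist"); q,R=now()
h=cv2.cvtColor(p["pixels"],cv2.COLOR_RGB2HSV); m=cv2.inRange(h,(10,140,90),(26,255,255))
print("far edge",px(p,q+R[:,0]*.028+R[:,2]*(.0777)),"rows",np.flatnonzero(m[150:210,283:289].any(1))+150)
save(p,"w5.png",(150,0,450,330),1.8)
run([(.105,.045,1),(.105,.004,1)],dx=.001,dy=.0018)
E
```

```text
q [-0.848  0.085  0.341  2.349  0.771  0.198 -1.023] t 12.65 ft [-0.8 -0.8 -7.9]
foot in pad mm [-0.9  4.  91.8] rot err deg (tool) [ 1.1  0.  -0. ]
far edge [284.021 170.172] rows [173 174 175 176 177 178 179]
(0.105, 0.045, 1) [0.545 0.201 0.155] [-0.369  0.217 -0.138  2.308  1.352  0.19  -1.574] 0.0 0.0
x -0.21 y 0.27 z 4.67 | ax -0.1 ay -0.0 az 0.0
(0.105, 0.004, 1) [0.568 0.206 0.122] [-0.324  0.327 -0.175  2.274  1.746  0.202 -1.948] 0.0 0.0
x -0.00 y 0.07 z 4.10 | ax 0.0 ay 0.0 az 0.0
```

View pics/w5.png

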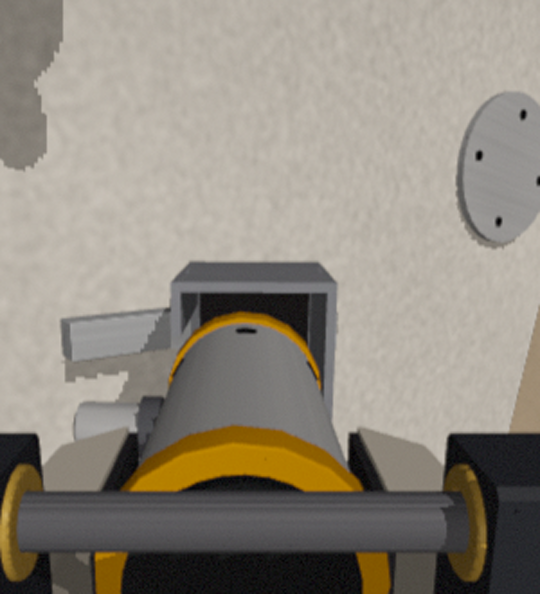

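The crop shows P's foot ring at (244,315) just above the outer cell's rim, with the end wall at row 292 and inner sides at columns ~182 and ~328. The socket at (110,420) points to the front. I lower it with small corrections.

>>> servo_tool --targets '[{"hand": -1,"x": -0.2,"y": 0.25,"z": 0.4,"ax": 0,"ay": 0,"az": 0},{"hand": -1,"x": -0.2,"y": 0.25,"z": 1.2,"ax": 0,"ay": 0,"az": 0},{"hand": -1,"x": -0.2,"y": 0.25,"z": 2.2,"ax": 0,"ay": 0,"az": 0},{"hand": -1,"x": -0.2,"y": 0.25,"z": 3,"ax": 0,"ay": 0,"az": 0},{"hand": -1,"x": -0.2,"y": 0.25,"z": 3,"ax": 0,"ay": 0,"az": 0}]'

```text
clock: 13.32
eef_pos: [0.5357, 0.1982, 0.1681]
eef_rot: [0.182, 0.6, 0.745, 0.226]
ft_force: [-0.1, 0.4, -7.7]
grip_width: 0.0544
grip_force: 45.0
```

```bash
python3 - <<'E'
from c import *
infoot(.105)
run([(.105,.03,1),(.105,.003,1)],dx=.001,dy=.0018)
E
```

```text
q [-0.391  0.174 -0.119  2.317  1.152  0.195 -1.379] t 13.325 ft [-0.1  0.4 -7.7]
foot in pad mm [ 0.3  1.5 61.1] rot err deg (tool) [ 1.2  0.  -0. ]
(0.105, 0.03, 1) [0.553 0.202 0.143] [-0.354  0.257 -0.151  2.297  1.508  0.19  -1.724] 0.0 0.0
x 0.03 y 0.11 z 3.10 | ax -0.2 ay -0.0 az 0.0
(0.105, 0.003, 1) [0.568 0.206 0.121] [-0.322  0.329 -0.177  2.273  1.753  0.204 -1.955] 0.0 0.0
x -0.00 y 0.05 z 2.70 | ax 0.0 ay 0.0 az 0.0
```

>>> servo_tool --targets '[{"hand": -1,"x": 0,"y": 0.1,"z": 0.6,"ax": 0,"ay": 0,"az": 0},{"hand": -1,"x": 0,"y": 0.1,"z": 1.4,"ax": 0,"ay": 0,"az": 0},{"hand": -1,"x": 0,"y": 0.1,"z": 2.2,"ax": 0,"ay": 0,"az": 0},{"hand": -1,"x": 0,"y": 0.1,"z": 3,"ax": 0,"ay": 0,"az": 0},{"hand": -1,"x": 0,"y": 0.1,"z": 3,"ax": 0,"ay": 0,"az": 0}]'

```text
clock: 13.95
eef_pos: [0.5526, 0.2026, 0.1441]
eef_rot: [0.182, 0.6, 0.746, 0.227]
ft_force: [-0.4, 0.0, -7.3]
grip_width: 0.0542
grip_force: 45.0
```

```bash
python3 - <<'E'
from c import *
infoot(.105)
run([(.105,.015,1),(.105,.003,1)],dx=.001,dy=.0018)
E
```

```text
q [-0.324  0.255 -0.182  2.294  1.467  0.196 -1.678] t 13.95 ft [-0.4  0.  -7.3]
foot in pad mm [ 0.9  2.2 31.4] rot err deg (tool) [ 1.2  0.1 -0.1]
(0.105, 0.015, 1) [0.562 0.204 0.131] [-0.32   0.299 -0.183  2.283  1.65   0.201 -1.856] 0.0 0.0
x -0.04 y 0.02 z 1.64 | ax -0.2 ay -0.1 az 0.1
(0.105, 0.003, 1) [0.568 0.206 0.121] [-0.3    0.331 -0.202  2.272  1.747  0.211 -1.946] 0.0 0.0
x 0.00 y 0.02 z 1.20 | ax 0.0 ay 0.0 az 0.0
```

>>> servo_tool --targets '[{"hand": -1,"x": 0,"y": 0,"z": 0.7,"ax": 0,"ay": 0,"az": 0},{"hand": -1,"x": 0,"y": 0,"z": 1.4,"ax": 0,"ay": 0,"az": 0},{"hand": -1,"x": 0,"y": 0,"z": 1.9,"ax": 0,"ay": 0,"az": 0},{"hand": -1,"x": 0,"y": 0,"z": 2.3,"ax": 0,"ay": 0,"az": 0},{"hand": -1,"x": 0,"y": 0,"z": 2.5,"ax": 0,"ay": 0,"az": 0}]'

```text
clock: 14.58
eef_pos: [0.5664, 0.2055, 0.1237]
eef_rot: [0.182, 0.6, 0.745, 0.227]
ft_force: [-0.8, 0.5, -6.9]
grip_width: 0.0545
grip_force: 45.0
```

>>> servo_tool --targets '[{"hand": -1,"x": 0,"y": 0,"z": 0.1,"ax": 0,"ay": 0,"az": 0},{"hand": -1,"x": 0,"y": 0,"z": 0.2,"ax": 0,"ay": 0,"az": 0},{"hand": -1,"x": 0,"y": 0,"z": 0.3,"ax": 0,"ay": 0,"az": 0},{"hand": -1,"x": 0,"y": 0,"z": 0.3,"ax": 0,"ay": 0,"az": 0},{"hand": -1,"x": 0,"y": 0,"z": 0.3,"ax": 0,"ay": 0,"az": 0}]'

```text
clock: 15.2
eef_pos: [0.568, 0.2056, 0.1211]
eef_rot: [0.182, 0.6, 0.745, 0.227]
ft_force: [0.3, -0.1, -6.6]
grip_width: 0.0544
grip_force: 45.0
```

```bash
python3 - <<'E'
from c import *
infoot(.105)
E
```

```text
q [-0.303  0.329 -0.197  2.271  1.725  0.207 -1.924] t 15.2 ft [ 0.3 -0.1 -6.6]
foot in pad mm [0.6 1.8 3.6] rot err deg (tool) [ 1.2  0.  -0. ]
```

>>> servo_tool --targets '[{"hand": -1,"x": 0,"y": 0,"z": 0.1,"ax": 0,"ay": 0,"az": 0},{"hand": -1,"x": 0,"y": 0,"z": 0.2,"ax": 0,"ay": 0,"az": 0},{"hand": -1,"x": 0,"y": 0,"z": 0.3,"ax": 0,"ay": 0,"az": 0},{"hand": -1,"x": 0,"y": 0,"z": 0.3,"ax": 0,"ay": 0,"az": 0},{"hand": -1,"x": 0,"y": 0,"z": 0.3,"ax": 0,"ay": 0,"az": 0}]'

```text
clock: 15.82
eef_pos: [0.5697, 0.206, 0.1187]
eef_rot: [0.182, 0.6, 0.745, 0.227]
ft_force: [-1.4, -0.1, -8.3]
grip_width: 0.0543
grip_force: 45.0
```

>>> servo_tool --targets '[{"hand": -1,"x": 0,"y": 0,"z": 0.1,"ax": 0,"ay": 0,"az": 0},{"hand": -1,"x": 0,"y": 0,"z": 0.2,"ax": 0,"ay": 0,"az": 0},{"hand": -1,"x": 0,"y": 0,"z": 0.2,"ax": 0,"ay": 0,"az": 0},{"hand": -1,"x": 0,"y": 0,"z": 0.2,"ax": 0,"ay": 0,"az": 0},{"hand": -1,"x": 0,"y": 0,"z": 0.2,"ax": 0,"ay": 0,"az": 0}]'

```text
clock: 16.45
eef_pos: [0.5695, 0.2065, 0.1181]
eef_rot: [0.183, 0.599, 0.745, 0.227]
ft_force: [-18.7, -5.2, 14.2]
grip_width: 0.0544
grip_force: 44.9
```

```bash
python3 - <<'E'
from c import *
infoot(.105)
E
```

```text
q [-0.294  0.339 -0.208  2.269  1.763  0.213 -1.959] t 16.45 ft [-18.7  -5.2  14.2]
foot in pad mm [0.4 2.5 0.1] rot err deg (tool) [ 1.1  0.1 -0.1]
```

Contact at 0.1 mm above the pad, so P is seated. I ease off, open slowly and retract along the cell axis.

>>> servo_tool --targets '[{"hand": -1,"x": 0,"y": 0,"z": -0.15,"ax": 0,"ay": 0,"az": 0},{"hand": -1,"x": 0,"y": 0,"z": -0.15,"ax": 0,"ay": 0,"az": 0},{"hand": 0.25,"x": 0,"y": 0,"z": -0.15,"ax": 0,"ay": 0,"az": 0},{"hand": 0.4,"x": 0,"y": 0,"z": -0.15,"ax": 0,"ay": 0,"az": 0},{"hand": 0.6,"x": 0,"y": 0,"z": -0.15,"ax": 0,"ay": 0,"az": 0}]'

```text
clock: 17.08
eef_pos: [0.5713, 0.2063, 0.1192]
eef_rot: [0.183, 0.6, 0.745, 0.228]
ft_force: [-0.5, 0.4, -1.5]
grip_width: 0.0698
grip_force: 0.8
```

>>> servo_tool --targets '[{"hand": 1,"x": 0,"y": 0,"z": 0,"ax": 0,"ay": 0,"az": 0},{"hand": 1,"x": 0,"y": 0,"z": 0,"ax": 0,"ay": 0,"az": 0},{"hand": 1,"x": 0,"y": 0,"z": 0,"ax": 0,"ay": 0,"az": 0},{"hand": 1,"x": 0,"y": 0,"z": -1.5,"ax": 0,"ay": 0,"az": 0},{"hand": 1,"x": 0,"y": 0,"z": -3.5,"ax": 0,"ay": 0,"az": 0}]'

```text
clock: 17.7
eef_pos: [0.5509, 0.2018, 0.1475]
eef_rot: [0.183, 0.6, 0.745, 0.227]
ft_force: [-0.8, 0.4, 0.5]
grip_width: 0.0916
grip_force: 0.0
```

```bash
python3 - <<'E'
from c import *
infoot(.105)
run([(.105,.14,3),(.105,.19,12),(-.035,.20,12)])
E
```

```text
q [-0.284  0.248 -0.227  2.295  1.436  0.208 -1.645] t 17.7 ft [-0.8  0.4  0.5]
foot in pad mm [ 1.4  1.7 35.3] rot err deg (tool) [ 1.2  0.  -0. ]
(0.105, 0.14, 3) [0.494 0.188 0.234] [-0.061 -0.022 -0.455  2.309  0.452  0.348 -0.692] 0.0 0.0
x -0.17 y -0.07 z -10.47 | ax 1.8 ay -0.0 az 0.0
(0.105, 0.19, 12) [0.478 0.184 0.281] [-0.075 -0.065 -0.402  2.154  0.127  0.663 -0.352] 0.0 0.0
x -0.00 y 1.11 z -4.89 | ax 9.0 ay -0.0 az -0.0
(-0.035, 0.2, 12) [0.502 0.046 0.29 ] [ 0.043 -0.097 -0.15   2.166 -0.089  0.673  0.165] 0.0 0.0
x -14.00 y -0.21 z -0.98 | ax 0.0 ay 0.0 az 0.0
```

>>> servo_tool --targets '[{"hand": 1,"x": 0,"y": 0,"z": -3,"ax": 0,"ay": 0,"az": 0},{"hand": 1,"x": 0,"y": 0,"z": -6.5,"ax": 0,"ay": 0,"az": 0},{"hand": 1,"x": 0,"y": 0,"z": -10,"ax": 2,"ay": 0,"az": 0},{"hand": 1,"x": 0,"y": 0.5,"z": -12.5,"ax": 6,"ay": 0,"az": 0},{"hand": 1,"x": 0,"y": 1,"z": -15,"ax": 11,"ay": 0,"az": 0}]'

```text
clock: 18.32
eef_pos: [0.4752, 0.1853, 0.2775]
eef_rot: [0.122, 0.615, 0.764, 0.153]
ft_force: [2.5, -2.1, -0.8]
grip_width: 0.0916
grip_force: 0.0
```

```bash
python3 - <<'E'
from c import *
infoot(.105)
p,R=now(); q=robot.sense()["qpos"]
a=np.radians(-10); b=np.radians(-33.4)
for P,T2 in (([.50,-.05,.34],frame([np.cos(a),np.sin(a),0],[0,0,-1])),([.5105,-.3424,.26],frame([np.cos(b),np.sin(b),0],[0,0,-1]))):
    q,e,f=follow(q,np.array(P),T2); print(q,e,f); p,R=delta(p,R,P,T2)
for c in ("top","side"):
    P=robot.camera(c); print(c,[r[0].round(1) for r in rings(P)])
    print([px(P,pad([.64,.112],12.3,k)+C[:,2]*.135-C[:,0]*.007).round(1) for k in (-.105,.035,.105)])
E
```

```text
q [-0.02  -0.06  -0.459  2.155  0.121  0.663 -0.348] t 18.325 ft [ 2.5 -2.1 -0.8]
foot in pad mm [ -4.7   1.8 188.3] rot err deg (tool) [12.5  0.1 -0.1]
[ 0.214  0.113 -0.183  1.773  0.022  1.258 -0.149] 3.085272880983773e-13 6.666726248937195e-15
x -23.51 y -0.03 z -6.79 | ax 22.2 ay -4.4 az 22.1
[ 0.513  0.374  0.045  1.621 -0.018  1.147 -0.021] 4.154074181055224e-13 2.0430234371640848e-14
x -28.61 y 6.11 z 8.00 | ax 0.0 ay 0.0 az 23.4
top [array([247.1, 210.8]), array([439. , 232.7])]
[array([304.5, 200. ]), array([247.5, 208.7]), array([218.8, 213.1])]
side [array([270.6, 180.5]), array([346.5, 286. ])]
[array([303. , 199.2]), array([272.1, 179.3]), array([258. , 170.2])]
```

>>> servo_tool --targets '[{"hand": 1,"x": -3,"y": 0,"z": -2,"ax": 4,"ay": -1,"az": 4},{"hand": 1,"x": -8,"y": 0,"z": -4,"ax": 9,"ay": -2,"az": 9},{"hand": 1,"x": -13,"y": 0,"z": -6,"ax": 14,"ay": -3,"az": 14},{"hand": 1,"x": -18.5,"y": 0,"z": -6.8,"ax": 19,"ay": -4,"az": 19},{"hand": 1,"x": -23.5,"y": 0,"z": -6.8,"ax": 22,"ay": -4.4,"az": 22}]'

```text
clock: 19.05
eef_pos: [0.5029, -0.0518, 0.3407]
eef_rot: [0.003, 0.767, 0.642, 0.004]
ft_force: [0.8, 0.0, 0.4]
grip_width: 0.0918
grip_force: 0.0
```

>>> servo_tool --targets '[{"hand": 1,"x": -5.5,"y": 1,"z": 0,"ax": 0,"ay": 0,"az": 5},{"hand": 1,"x": -11,"y": 2,"z": 1,"ax": 0,"ay": 0,"az": 10},{"hand": 1,"x": -16.5,"y": 3,"z": 2,"ax": 0,"ay": 0,"az": 15},{"hand": 1,"x": -22,"y": 4.5,"z": 3,"ax": 0,"ay": 0,"az": 20},{"hand": 1,"x": -27,"y": 6,"z": 5,"ax": 0,"ay": 0,"az": 23.4}]'

```text
clock: 19.68
eef_pos: [0.5148, -0.3286, 0.2898]
eef_rot: [0.003, 0.881, 0.473, 0.004]
ft_force: [-0.6, -0.2, 0.7]
grip_width: 0.092
grip_force: 0.0
```

```bash
python3 - <<'E'
from c import *
p=robot.camera("wrist"); save(p,"w6.png")
print([(r[0].round(1),np.round(r[1],1)) for r in rings(p)])
for n in ["conv_a","conv_a_plug"]:
    for r in robot.tip_of(p,n): print("tip",n,np.array(r["at"]).round(4),round(r["p"],2),px(p,r["at"]).round())
print(now()[0],robot.sense()["clock"]); print(px(p,[.5105,-.3424,.135]),px(p,[.4688,-.3149,.058]))
for c in ("top","side"):
    P=robot.camera(c); print(c,[r[0].round(1) for r in rings(P)])
    for n in ["conv_a"]:
        for r in robot.tip_of(P,n): print("tip",n,np.array(r["at"]).round(4),round(r["p"],2))
E
```

```text
[(array([286.2, 175.5]), array([43. , 44.6])), (array([288.3, 200.7]), array([61. , 62.2])), (array([487.6, 290.3]), array([35.8, 65.1]))]
tip conv_a [ 0.51  -0.339 -0.004] 0.85 [283. 172.]
tip conv_a_plug [ 0.36  -0.282  0.052] 0.91 [146. 212.]
tip conv_a_plug [ 0.474 -0.31   0.058] 0.2 [242. 179.]
[ 0.512 -0.329  0.287] 19.825
[286.957 202.545] [240.282 185.017]
top [array([304.1, 202.8]), array([247. , 210.9]), array([218.6, 216.5]), array([437.5, 235.4])]
tip conv_a [0.62  0.216 0.048] 0.98
tip conv_a [ 0.514 -0.342 -0.001] 0.93
tip conv_a [0.656 0.007 0.045] 0.75
tip conv_a [ 0.329 -0.24   0.002] 0.62
tip conv_a [0.625 0.148 0.046] 0.57
tip conv_a [ 0.449  0.425 -0.001] 0.36
side [array([270.7, 180.7]), array([345.1, 284.4])]
tip conv_a [ 0.509 -0.342  0.002] 0.93
tip conv_a [ 0.332 -0.235 -0.001] 0.88
tip conv_a [0.625 0.15  0.046] 0.67
tip conv_a [0.662 0.011 0.048] 0.59
```

View pics/w6.png

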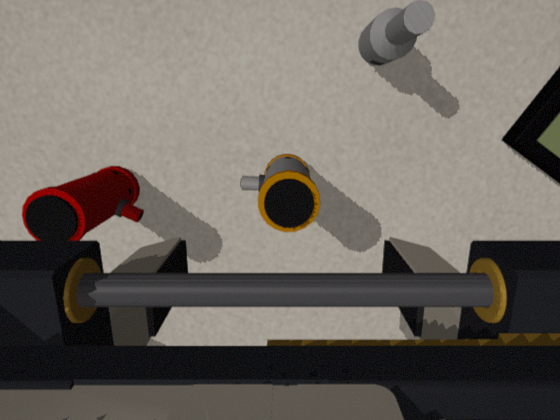

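The view shows Q's ring at (288,201) with its socket end at about (242,183). Red is at the left (55,218) and the horn at (405,25). I refine Q's pose from this.

```bash
python3 - <<'E'
from c import *
p=robot.camera("wrist"); r=min(rings(p),key=lambda r:np.linalg.norm(r[0]-[288,201]))
uv=r[0]
def at(uv,z): o,d=ray(p,uv); return o+d*(z-o[2])/d[2]
c=at(uv,.135); print("axis",c)
g=cv2.cvtColor(p["pixels"],cv2.COLOR_RGB2GRAY); 
print(g[174:194:2,232:262:2])
for u in ((241,183),(242,184),(244,183)):
    s=at(u,.058); v=s-c; print(u,s.round(4),np.hypot(*v[:2]).round(4),np.degrees(np.arctan2(v[1],v[0])).round(1))
b=np.radians(-33.4); q,R=now()
F=frame([np.cos(b),np.sin(b),0],[0,0,-1]); m=np.array([.5110,-.3425]); 
q,R=delta(q,R,[*m,.165],F); delta(q,R,[*m,.086],F)
E
```

```text
axis [ 0.513 -0.342  0.135]
[[159 163 160 160 164 163 158 160 158 155 157 158 161 161 163]
 [162 161 154 155 162 162 159 159 161 159 158 159 158 162 163]
 [162 157 153 157 159 159 155 154 160 161 159 158 161 166 164]
 [152 157 160 159 162 162 126 105 107 105 115 115 114 126 124]
 [151 155 156 156 158 159 112 112 113 114 112 108 108 106 106]
 [157 152 150 155 154 155 115 127 123 123 121 120 118 117 115]
 [160 157 153 157 158 154 123 131 132 130 130 129 129 125 127]
 [157 156 157 158 155 142 124 130 131 132 133 131 132 132 133]
 [156 157 159 157 159 156 110 117 116 117 121 120 121 122 109]
 [153 158 161 160 160 157 106  97 100 102 103 104 107 109  99]]
(241, 183) [ 0.471 -0.308  0.058] 0.0531 141.3
(242, 184) [ 0.471 -0.31   0.058] 0.0519 142.4
(244, 183) [ 0.474 -0.31   0.058] 0.0498 140.9
x -1.87 y 0.53 z 12.55 | ax 0.5 ay -0.4 az 0.2
x 0.00 y 0.00 z 7.90 | ax 0.0 ay 0.0 az 0.0
```

>>> servo_tool --targets '[{"hand": 1,"x": -0.8,"y": 0.3,"z": 3,"ax": 0.3,"ay": -0.2,"az": 1},{"hand": 1,"x": -1.8,"y": 0.6,"z": 6,"ax": 0.5,"ay": -0.4,"az": 2.3},{"hand": 1,"x": -1.8,"y": 0.6,"z": 9,"ax": 0.5,"ay": -0.4,"az": 2.3},{"hand": 1,"x": -1.8,"y": 0.6,"z": 11.5,"ax": 0.5,"ay": -0.4,"az": 2.3},{"hand": 1,"x": -1.8,"y": 0.6,"z": 12.3,"ax": 0.5,"ay": -0.4,"az": 2.3}]'

```text
clock: 20.7
eef_pos: [0.5108, -0.3422, 0.1659]
eef_rot: [-0.001, 0.889, 0.458, -0.001]
ft_force: [-0.1, 0.2, -0.2]
grip_width: 0.0918
grip_force: 0.0
```

```bash
python3 - <<'E'
from c import *
p=robot.camera("wrist"); 
for r in rings(p): print(r[0].round(1),np.round(r[1],1))
q,R=now(); print(q,R[:,1],R[:,2],px(p,[.512,-.3423,.135]))
b=np.radians(-35.5); F=frame([np.cos(b),np.sin(b),0],[0,0,-1]); delta(q,R,[.512,-.3423,.087],F)
E
```

```text
[286.  185.6] [61.3 62.3]
[286.  232.6] [ 97.9 100.9]
[487.5 290.3] [36.2 65.1]
[ 67.4 309.4] [ 4.5 13.9]
[ 0.511 -0.342  0.166] [ 0.814 -0.582 -0.003] [-0.003  0.001 -1.   ] [285.999 233.805]
x 0.08 y 0.11 z 7.88 | ax -0.2 ay 0.0 az -0.1
```

Ring lines up with the prediction (286,233). Descend and grip.

>>> servo_tool --targets '[{"hand": 1,"x": 0,"y": 0,"z": 3,"ax": 0,"ay": 0,"az": 0},{"hand": 1,"x": 0,"y": 0,"z": 6,"ax": 0,"ay": 0,"az": 0},{"hand": 1,"x": 0,"y": 0,"z": 7.8,"ax": 0,"ay": 0,"az": 0},{"hand": 1,"x": 0,"y": 0,"z": 7.8,"ax": 0,"ay": 0,"az": 0},{"hand": 0,"x": 0,"y": 0,"z": 7.8,"ax": 0,"ay": 0,"az": 0}]'

```text
clock: 21.38
eef_pos: [0.5119, -0.3444, 0.0903]
eef_rot: [0.0, 0.89, 0.457, -0.0]
ft_force: [0.2, -0.6, -0.1]
grip_width: 0.0859
grip_force: 0.0
```

>>> servo_tool --targets '[{"hand": -1,"x": 0,"y": 0,"z": 0,"ax": 0,"ay": 0,"az": 0},{"hand": -1,"x": 0,"y": 0,"z": 0,"ax": 0,"ay": 0,"az": 0},{"hand": -1,"x": 0,"y": 0,"z": 0,"ax": 0,"ay": 0,"az": 0},{"hand": -1,"x": 0,"y": 0,"z": 0,"ax": 0,"ay": 0,"az": 0},{"hand": -1,"x": 0,"y": 0,"z": 0,"ax": 0,"ay": 0,"az": 0}]'

```text
clock: 22.0
eef_pos: [0.511, -0.344, 0.0892]
eef_rot: [-0.0, 0.89, 0.457, -0.001]
ft_force: [-0.4, 0.9, 3.5]
grip_width: 0.0544
grip_force: 45.0
```

>>> servo_tool --targets '[{"hand": -1,"x": 0,"y": 0,"z": -1,"ax": 0,"ay": 0,"az": 0},{"hand": -1,"x": 0,"y": 0,"z": -3.5,"ax": 0,"ay": 0,"az": 0},{"hand": -1,"x": 0,"y": 0,"z": -7.5,"ax": 0,"ay": 0,"az": 0},{"hand": -1,"x": 0,"y": 0,"z": -12,"ax": 0,"ay": 0,"az": 0},{"hand": -1,"x": 0,"y": 0,"z": -17,"ax": 0,"ay": 0,"az": 0}]'

```text
clock: 22.62
eef_pos: [0.5097, -0.343, 0.2585]
eef_rot: [-0.002, 0.89, 0.457, -0.002]
ft_force: [1.1, 0.4, -6.5]
grip_width: 0.0544
grip_force: 45.0
```

```bash
python3 - <<'E'
from c import *
p,R=now(); q=robot.sense()["qpos"]; q0=q; print(p,q)
# options: via outer-side pose (to pick q5>0 branch) then to inner
def go(P,T2):
    global q,p,R
    q,e,f=follow(q,np.array(P),T2); print(q,round(e,1),round(f,1)); p,R=delta(p,R,P,T2)
a=np.radians(12.3); F=frame([np.cos(a),np.sin(a),0],[0,0,-1])
go([.49,-.05,.32],F)
go(*tgt(.035,.21,12)); 
for w in ((.105,.19,12),(.105,.16,3),(.105,.15,0),(.0,.15,1),(-.035,.15,1),(-.035,.09,1),(-.035,.05,1),(-.035,.0,1)): print(w); go(*tgt(*w))
E
```

```text
[ 0.51  -0.343  0.258] [ 0.501  0.379  0.063  1.619 -0.025  1.151 -0.054]
[ 0.247  0.109 -0.216  1.823  0.025  1.212  0.238] 0.0 0.0
x 22.66 y -18.72 z -6.07 | ax -0.3 ay -0.1 az -48.0
[ 0.118 -0.129 -0.392  2.168 -0.037  0.693 -0.042] 0.0 0.0
x 16.13 y 2.63 z 2.22 | ax -23.0 ay -0.0 az -0.0
(0.105, 0.19, 12)
[ 0.067 -0.065 -0.536  2.151  0.11   0.661 -0.334] 0.0 0.0
x 7.00 y 0.42 z 1.96 | ax 0.0 ay 0.0 az 0.0
(0.105, 0.16, 3)
[ 0.093 -0.08  -0.595  2.307  0.306  0.379 -0.553] 0.0 0.0
x 0.00 y -0.75 z 3.04 | ax -9.0 ay 0.0 az 0.0
(0.105, 0.15, 0)
[ 0.137 -0.07  -0.654  2.357  0.497  0.288 -0.752] 0.0 0.0
x 0.00 y -0.41 z 1.01 | ax -3.0 ay -0.0 az -0.0
(0.0, 0.15, 1)
[ 0.03  -0.084 -0.232  2.367 -0.09   0.264  0.088] 0.0 0.0
x -10.50 y 0.15 z 0.00 | ax 1.0 ay 0.0 az 0.0
(-0.035, 0.15, 1)
[ 0.006 -0.076 -0.104  2.361 -0.268  0.275  0.351] 0.0 0.0
x -3.50 y -0.00 z -0.00 | ax 0.0 ay 0.0 az 0.0
(-0.035, 0.09, 1)
[-1.072  0.126  1.027  2.371 -1.033  0.213  1.101] 0.0 0.0
x 0.00 y 0.10 z 6.00 | ax 0.0 ay 0.0 az 0.0
(-0.035, 0.05, 1)
[-0.703  0.221  0.645  2.336 -1.41   0.193  1.454] 3.2 0.1
x -0.00 y 0.07 z 4.00 | ax 0.0 ay 0.0 az 0.0
(-0.035, 0.0, 1)
[-0.534  0.306  0.472  2.254 -1.41   0.193  1.444] 27.2 1.0
x 0.00 y 0.09 z 5.00 | ax 0.0 ay 0.0 az 0.0
```

```bash
cat > d.py <<'E'
from c import *
def tl(k,h,up,lean,dx=0.,dy=0.,g=.0877):
    T2=T@Ro.from_euler("x",up,degrees=True).as_matrix()@Ro.from_euler("y",lean,degrees=True).as_matrix()
    return pad([.64,.112],12.3,k)+C[:,0]*dx+C[:,1]*dy+C[:,2]*h-T2[:,2]*g, T2
def sim(q,seq):
    out=[]
    for w in seq:
        q,a,b=follow(q,*tl(*w),n=12); out.append((w,q,a,b))
    return out
if __name__=="__main__":
    q0=robot.sense()["qpos"]
    a=np.radians(12.3); q0,_,_=follow(q0,np.array([.49,-.05,.32]),frame([np.cos(a),np.sin(a),0],[0,0,-1]))
    q0=sim(q0,[(-.035,.21,12,0)])[0][1]
    for up in (4,6):
        r=sim(q0,[(-.035,.15,up,0),(-.035,.09,up,0),(-.035,.045,up,0),(-.035,0,up,0)]); print("up",up,r[-1][1],r[-1][2:], [x[2].round() for x in r])
    for L in (-22,-15,15,22):
      for up in (0,3):
        r=sim(q0,[(-.035,.17,6,L),(-.035,.13,up,L),(-.035,.11,up,L),(-.035,.11,up,0),(-.035,.09,up,0),(-.035,.045,up,0),(-.035,0,up,0)])
        print("lean",L,up,[x[2].round() for x in r]); [print("    ",x[0],x[1]) for x in r]
E
time python3 d.py
```

```text
up 4 [ 0.446  0.403 -0.661  2.217  1.319  0.194 -1.154] (np.float64(5.030578442808369e-13), np.float64(8.522939197113626e-15)) [np.float64(0.0), np.float64(0.0), np.float64(0.0), np.float64(0.0)]
up 6 [ 0.363  0.385 -0.571  2.185  0.948  0.196 -0.803] (np.float64(5.93995257398358e-13), np.float64(7.095190036555257e-15)) [np.float64(0.0), np.float64(0.0), np.float64(0.0), np.float64(0.0)]
lean -22 0 [np.float64(0.0), np.float64(0.0), np.float64(0.0), np.float64(0.0), np.float64(0.0), np.float64(0.0), np.float64(0.0)]
     (-0.035, 0.17, 6, -22) [ 0.141  0.032 -0.729  2.242  0.885  0.754 -1.1  ]
     (-0.035, 0.13, 0, -22) [ 0.087  0.128 -0.717  2.326  1.237  0.712 -1.503]
     (-0.035, 0.11, 0, -22) [ 0.07   0.191 -0.704  2.317  1.318  0.729 -1.575]
     (-0.035, 0.11, 0, 0) [ 1.254  0.26  -1.455  2.343  0.961  0.246 -0.782]
     (-0.035, 0.09, 0, 0) [ 1.026  0.253 -1.221  2.336  1.082  0.201 -0.912]
     (-0.035, 0.045, 0, 0) [ 0.745  0.348 -0.961  2.314  1.59   0.216 -1.402]
     (-0.035, 0, 0, 0) [ 0.708  0.52  -0.967  2.276  1.854  0.342 -1.601]
lean -22 3 [np.float64(0.0), np.flo
[... 4015 characters left out ...]
.float64(0.0), np.float64(0.0), np.float64(0.0), np.float64(0.0), np.float64(0.0), np.float64(0.0), np.float64(10.0)]
     (-0.035, 0.17, 6, 22) [ 0.321  0.107 -0.016  2.151 -0.832  0.833  1.184]
     (-0.035, 0.13, 3, 22) [ 0.337  0.185 -0.039  2.184 -0.979  0.744  1.364]
     (-0.035, 0.11, 3, 22) [ 0.333  0.23  -0.05   2.175 -1.013  0.713  1.4  ]
     (-0.035, 0.11, 3, 0) [-0.076  0.04  -0.039  2.319 -0.226  0.232  0.305]
     (-0.035, 0.09, 3, 0) [-0.264  0.089  0.153  2.317 -0.356  0.192  0.43 ]
     (-0.035, 0.045, 3, 0) [-0.62   0.234  0.551  2.302 -1.159  0.19   1.201]
     (-0.035, 0, 3, 0) [-0.521  0.336  0.452  2.247 -1.402  0.191  1.427]
real	0m11.339s
user	0m11.727s
sys	0m0.181s
```

```bash
python3 - <<'E'
from d import *
q0=robot.sense()["qpos"]; p,R=now()
a=np.radians(12.3); F=frame([np.cos(a),np.sin(a),0],[0,0,-1]); P=np.array([.48,-.03,.32])
q,_,_=follow(q0,P,F); p,R=delta(p,R,P,F); print(q)
seq=[(-.035,.19,8,-10),(-.035,.13,3,-8),(-.035,.09,2,-6),(-.035,.06,2,-3),(-.035,.04,2,0),(-.035,0,2,0)]
for w in seq:
    P,T2=tl(*w,.001,0.); q,e,f=follow(q,P,T2); print(w,P.round(3),q,round(e,1),round(f,1)); p,R=delta(p,R,P,T2)
E
```

```text
x 23.70 y -20.70 z -6.06 | ax -0.3 ay -0.1 az -48.0
[ 0.223  0.087 -0.231  1.847  0.021  1.21   0.201]
(-0.035, 0.19, 8, -10) [0.5   0.061 0.278] [ 0.132 -0.113 -0.437  2.24   0.318  0.576 -0.371] 0.0 0.0
x 8.49 y 3.92 z 4.18 | ax -26.9 ay -9.8 az 2.4
(-0.035, 0.13, 3, -8) [0.528 0.064 0.226] [ 0.166 -0.    -0.458  2.322  0.595  0.325 -0.637] 0.0 0.0
x 0.73 y 0.08 z 5.89 | ax -4.9 ay 2.0 az 0.8
(-0.035, 0.09, 2, -6) [0.549 0.066 0.192] [ 0.137  0.102 -0.401  2.326  0.848  0.219 -0.855] 0.0 0.0
x 0.25 y 0.06 z 3.96 | ax -1.0 ay 2.0 az 0.1
(-0.035, 0.06, 2, -3) [0.567 0.065 0.168] [ 0.445  0.22  -0.679  2.3    1.114  0.191 -1.038] 0.0 0.0
x -0.15 y 0.10 z 2.99 | ax 0.0 ay 3.0 az -0.0
(-0.035, 0.04, 2, 0) [0.579 0.063 0.152] [ 0.627  0.325 -0.835  2.277  1.275  0.19  -1.111] 0.0 0.0
x -0.35 y 0.07 z 2.01 | ax -0.0 ay 3.0 az -0.0
(-0.035, 0, 2, 0) [0.602 0.068 0.119] [ 0.529  0.429 -0.753  2.246  1.65   0.221 -1.461] 0.0 0.0
x 0.00 y 0.14 z 4.00 | ax 0.0 ay 0.0 az 0.0
```

>>> servo_tool --targets '[{"hand": -1,"x": 2,"y": -1.5,"z": -1,"ax": 0,"ay": 0,"az": -4},{"hand": -1,"x": 6,"y": -5,"z": -2.5,"ax": 0,"ay": 0,"az": -12},{"hand": -1,"x": 10,"y": -9,"z": -4,"ax": 0,"ay": 0,"az": -20},{"hand": -1,"x": 14,"y": -12.5,"z": -5,"ax": 0,"ay": 0,"az": -28},{"hand": -1,"x": 18,"y": -16,"z": -6,"ax": 0,"ay": 0,"az": -36}]'

```text
clock: 23.25
eef_pos: [0.4843, -0.1017, 0.3178]
eef_rot: [-0.002, 0.703, 0.712, -0.001]
ft_force: [1.5, 0.1, -6.4]
grip_width: 0.0546
grip_force: 45.0
```

```bash
python3 - <<'E'
from d import *
q=robot.sense()["qpos"]; p,R=now(); print(q)
a=np.radians(12.3); F=frame([np.cos(a),np.sin(a),0],[0,0,-1]); P=np.array([.48,-.03,.32])
q,_,_=follow(q,P,F); p,R=delta(p,R,P,F)
for w in [(-.035,.19,8,-10)]:
    P,T2=tl(*w,.001,0.,g=.0892); q,e,f=follow(q,P,T2); print(w,P.round(3),q,round(e,1),round(f,1)); p,R=delta(p,R,P,T2)
E
```

```text
[ 0.294  0.116 -0.154  1.819  0.019  1.212  0.147]
x 7.18 y -0.34 z -0.21 | ax -0.2 ay -0.1 az -11.6
(-0.035, 0.19, 8, -10) [0.5   0.061 0.279] [ 0.131 -0.117 -0.436  2.239  0.313  0.579 -0.367] 0.0 0.0
x 8.51 y 3.85 z 4.05 | ax -26.9 ay -9.8 az 2.4
```

>>> servo_tool --targets '[{"hand": -1,"x": 2.5,"y": -0.1,"z": -0.2,"ax": 0,"ay": 0,"az": -4},{"hand": -1,"x": 5,"y": -0.3,"z": -0.2,"ax": 0,"ay": 0,"az": -9},{"hand": -1,"x": 7.2,"y": -0.3,"z": -0.2,"ax": 0,"ay": 0,"az": -11.5},{"hand": -1,"x": 7.2,"y": -0.3,"z": -0.2,"ax": 0,"ay": 0,"az": -11.5},{"hand": -1,"x": 7.2,"y": -0.3,"z": -0.2,"ax": 0,"ay": 0,"az": -11.5}]'

```text
clock: 23.88
eef_pos: [0.4828, -0.0337, 0.3206]
eef_rot: [-0.001, 0.631, 0.776, -0.001]
ft_force: [0.1, -1.4, -6.4]
grip_width: 0.0545
grip_force: 45.0
```

>>> servo_tool --targets '[{"hand": -1,"x": 1.5,"y": 0.7,"z": 0.7,"ax": -4,"ay": -2,"az": 0.5},{"hand": -1,"x": 3.5,"y": 1.6,"z": 1.7,"ax": -11,"ay": -4,"az": 1},{"hand": -1,"x": 5.5,"y": 2.5,"z": 2.7,"ax": -18,"ay": -7,"az": 1.5},{"hand": -1,"x": 7.5,"y": 3.3,"z": 3.5,"ax": -24,"ay": -9,"az": 2},{"hand": -1,"x": 8.5,"y": 3.9,"z": 4,"ax": -27,"ay": -10,"az": 2.4}]'

```text
clock: 24.5
eef_pos: [0.5016, 0.0585, 0.2796]
eef_rot: [0.213, 0.627, 0.739, 0.126]
ft_force: [0.2, -0.3, -6.1]
grip_width: 0.0544
grip_force: 45.0
```

```bash
cat >> d.py <<'E'
def plan(seq,dx=.001,dy=0.,g=.0892):
    infoot(-.035,g); q=robot.sense()["qpos"]; p,R=now()
    for w in seq:
        P,T2=tl(*w,dx,dy,g); q,e,f=follow(q,P,T2); print(w,q,round(e,1),round(f,1)); p,R=delta(p,R,P,T2)
def lat(g=.0892):
    p=robot.camera("wrist"); q,R=now()
    h=cv2.cvtColor(p["pixels"],cv2.COLOR_RGB2HSV); m=cv2.inRange(h,(10,140,90),(26,255,255))
    print("far edge pred",px(p,q+R[:,0]*.028+R[:,2]*(g-.01)).round(1),"seen rows",np.flatnonzero(m[160:215,283:289].any(1))[:8]+160)
    print("plug pred",px(p,q-R[:,1]*.05+R[:,2]*(g-.058)).round(1),[np.array(px(p,r["at"])).round(0) for r in robot.tip_of(p,"conv_a_plug")])
    return p
E
python3 - <<'E'
from d import *
p=lat()
plan([(-.035,.13,3,-8),(-.035,.09,2,-6),(-.035,.06,2,-3)])
g=cv2.cvtColor(p["pixels"],cv2.COLOR_RGB2GRAY); print(g[222:252:2,188:206:2])
E
```

```text
far edge pred [283.4 167.2] seen rows [162 163 164 165 166 167]
plug pred [193.  231.5] []
q [ 0.122 -0.11  -0.427  2.234  0.328  0.587 -0.384] t 24.6 ft [-0.6 -0.2 -7.1]
foot in pad mm [  1.4  -3.7 189.2] rot err deg (tool) [  8.2 -10.4  -0.4]
(-0.035, 0.13, 3, -8) [ 0.154 -0.005 -0.446  2.322  0.584  0.327 -0.627] 0.0 0.0
x 1.05 y -0.01 z 5.75 | ax -5.2 ay 2.4 az 0.5
(-0.035, 0.09, 2, -6) [ 0.129  0.098 -0.392  2.327  0.829  0.22  -0.837] 0.0 0.0
x 0.24 y 0.05 z 3.96 | ax -1.0 ay 2.0 az 0.1
(-0.035, 0.06, 2, -3) [ 0.451  0.216 -0.684  2.301  1.097  0.191 -1.021] 0.0 0.0
x -0.15 y 0.10 z 2.99 | ax 0.0 ay 3.0 az -0.0
[[196 136 175 174 173 173 172 173 173]
 [196 157 179 178 179 179 177 177 177]
 [200 171 181 181 182 182 181 181 182]
 [198 171 185 184 186 185 185 185 186]
 [200 172 184 185 185 185 184 185 184]
 [203 175 186 184 184 185 186 186 186]
 [198 163 177 177 177 178 179 167 179]
 [200 178 157 159 159 159 161 160 161]
 [200 191 150 150 153 153 153 152 156]
 [197 202 143 130 134 132 134 134 136]
 [199 204 187 151 147 126 124 133 136]
 [201 193 186 164 144 138 137 137 136]
 [159 140 135 135 137 136 137 138 135]
 [137 137 137 136 135 136 134 135 136]
 [137 137 134 136 136 138 136 137 138]]
```

>>> servo_tool --targets '[{"hand": -1,"x": 0.1,"y": 0,"z": 1,"ax": -1,"ay": 0.4,"az": 0},{"hand": -1,"x": 0.3,"y": 0,"z": 2.3,"ax": -2,"ay": 1,"az": 0.2},{"hand": -1,"x": 0.5,"y": 0,"z": 3.6,"ax": -3.5,"ay": 1.6,"az": 0.3},{"hand": -1,"x": 0.7,"y": 0,"z": 5,"ax": -5,"ay": 2.2,"az": 0.5},{"hand": -1,"x": 0.7,"y": 0,"z": 5.7,"ax": -5,"ay": 2.4,"az": 0.5}]'

```text
clock: 25.22
eef_pos: [0.5292, 0.0585, 0.2287]
eef_rot: [0.224, 0.619, 0.734, 0.17]
ft_force: [0.6, -0.0, -7.5]
grip_width: 0.0544
grip_force: 45.0
```

```bash
python3 - <<'E'
from d import *
p=lat(); q,R=now()
plan([(-.035,.09,2,-6),(-.035,.06,2,-3)],dy=-.003)
for rr in rings(p): print(rr[0].round(1),np.round(rr[1],1))
print("C ring pred",px(p,pad([.64,.112],12.3,.035)+C[:,2]*.135-C[:,0]*.007), "top ring held",px(p,q-R[:,2]*(.138-.0892)))
g=cv2.cvtColor(p["pixels"],cv2.COLOR_RGB2GRAY); print(g[204:252:2,[192,196,200,204,208,212]].T)
E
```

```text
far edge pred [284.5 169.2] seen rows [164 165 166 167 168 169]
plug pred [194.3 233.8] [array([198., 221.])]
q [ 0.161 -0.005 -0.438  2.314  0.554  0.332 -0.588] t 25.325 ft [-0.6 -0.5 -6.3]
foot in pad mm [  3.3  -5.6 131. ] rot err deg (tool) [ 3.2 -8.1  0. ]
(-0.035, 0.09, 2, -6) [ 0.129  0.097 -0.384  2.327  0.815  0.216 -0.816] 0.0 0.0
x 0.51 y -0.19 z 4.04 | ax -1.2 ay 2.1 az -0.1
(-0.035, 0.06, 2, -3) [ 0.473  0.219 -0.7    2.3    1.097  0.192 -1.012] 0.0 0.0
x -0.15 y 0.10 z 2.99 | ax 0.0 ay 3.0 az -0.0
[253.5 -31.8] [88.4 99.6]
[291.8   5.5] [42.1 55. ]
[464.7  73.1] [ 14.5 527.8]
[266.6  89.5] [ 94.2 104.5]
[283.5 206.8] [83.5 86.6]
[283.4 286.4] [123.4 148.3]
[160.8 290. ] [24.3 66.4]
[410.2 290.7] [19.3 64.7]
[353.9 335.7] [ 59.5 417.3]
C ring pred [267.873  95.382] top ring held [285.819 313.591]
[[140 140 140 152 202 206 194 157 168 173 178 182 184 187 187 187 172 156
  145 152 178 142 142 142]
 [139 138 140 141 142 144 139 152 167 173 178 181 185 187 186 186 173 157
  149 124 140 142 144 142]
 [143 140 132 135 141 139 138 153 168 174 178 182 185 189 188 188 173 160
  150 137 142 143 143 143]
 [145  99  85 103 115 115 136 151 167 173 177 180 185 189 187 188 174 160
  150 142 143 143 143 142]
 [135  88  86  99 121 117 135 148 165 173 176 181 183 188 189 189 176 162
  148 141 143 143 141 142]
 [106  86  86 115 120 117 133 148 166 170 175 180 182 187 189 189 176 159
  143 142 142 144 143 144]]
```

>>> servo_tool --targets '[{"hand": -1,"x": 0.1,"y": 0,"z": 0.8,"ax": -0.3,"ay": 0.4,"az": 0},{"hand": -1,"x": 0.2,"y": -0.1,"z": 1.6,"ax": -0.6,"ay": 0.8,"az": 0},{"hand": -1,"x": 0.4,"y": -0.2,"z": 2.6,"ax": -1,"ay": 1.4,"az": 0},{"hand": -1,"x": 0.5,"y": -0.2,"z": 3.5,"ax": -1.2,"ay": 2,"az": 0},{"hand": -1,"x": 0.5,"y": -0.2,"z": 4,"ax": -1.2,"ay": 2,"az": 0}]'

```text
clock: 25.95
eef_pos: [0.5499, 0.0637, 0.1951]
eef_rot: [0.219, 0.612, 0.736, 0.19]
ft_force: [1.1, -0.6, -7.3]
grip_width: 0.0546
grip_force: 45.0
```

```bash
python3 - <<'E'
from d import *
p=lat()
plan([(-.035,.06,2,-3),(-.035,.04,2,0)],dy=-.003)
E
```

```text
far edge pred [283.9 169.5] seen rows [165 166 167 168 169 170]
plug pred [193.6 234.1] []
q [ 0.142  0.097 -0.401  2.327  0.834  0.218 -0.837] t 26.05 ft [-0.6  0.2 -6.6]
foot in pad mm [ 2.6 -2.2 90.7] rot err deg (tool) [ 1.8 -6.1 -0.1]
(-0.035, 0.06, 2, -3) [ 0.472  0.219 -0.699  2.3    1.096  0.192 -1.012] 0.0 0.0
x -0.23 y -0.04 z 3.08 | ax 0.2 ay 3.1 az -0.0
(-0.035, 0.04, 2, 0) [ 0.647  0.325 -0.849  2.277  1.254  0.19  -1.082] 0.0 0.0
x -0.36 y 0.07 z 2.01 | ax -0.0 ay 3.0 az -0.0
```

>>> servo_tool --targets '[{"hand": -1,"x": 0,"y": 0,"z": 0.5,"ax": 0,"ay": 0.6,"az": 0},{"hand": -1,"x": -0.1,"y": 0,"z": 1,"ax": 0,"ay": 1.2,"az": 0},{"hand": -1,"x": -0.1,"y": 0,"z": 1.6,"ax": 0,"ay": 1.9,"az": 0},{"hand": -1,"x": -0.2,"y": 0,"z": 2.2,"ax": 0,"ay": 2.6,"az": 0},{"hand": -1,"x": -0.2,"y": 0,"z": 2.8,"ax": 0,"ay": 3,"az": 0}]'

```text
clock: 26.68
eef_pos: [0.5655, 0.062, 0.1719]
eef_rot: [0.199, 0.607, 0.741, 0.207]
ft_force: [0.6, 0.2, -6.1]
grip_width: 0.0544
grip_force: 45.0
```

```bash
python3 - <<'E'
from d import *
p=lat()
plan([(-.035,.045,2,0),(-.035,.02,2,0)],dy=-.003)
E
```

```text
far edge pred [283.6 169.9] seen rows [167 168 169 170 171 172]
plug pred [193.4 234.4] []
q [ 0.507  0.217 -0.737  2.304  1.114  0.196 -1.029] t 26.775 ft [ 0.2  0.3 -7.2]
foot in pad mm [ 1.2 -2.7 62.6] rot err deg (tool) [ 1.8 -3.   0. ]
(-0.035, 0.045, 2, 0) [ 0.668  0.313 -0.867  2.28   1.198  0.19  -1.029] 0.0 0.0
x -0.41 y 0.07 z 1.77 | ax 0.2 ay 3.0 az -0.1
(-0.035, 0.02, 2, 0) [ 0.569  0.369 -0.775  2.263  1.456  0.191 -1.278] 0.0 0.0
x 0.00 y 0.09 z 2.50 | ax 0.0 ay 0.0 az 0.0
```

>>> servo_tool --targets '[{"hand": -1,"x": -0.1,"y": 0,"z": 0.3,"ax": 0,"ay": 0.6,"az": 0},{"hand": -1,"x": -0.1,"y": 0,"z": 0.7,"ax": 0,"ay": 1.2,"az": 0},{"hand": -1,"x": -0.2,"y": 0,"z": 1.1,"ax": 0,"ay": 1.9,"az": 0},{"hand": -1,"x": -0.3,"y": 0,"z": 1.5,"ax": 0,"ay": 2.6,"az": 0},{"hand": -1,"x": -0.35,"y": 0.05,"z": 1.8,"ax": 0,"ay": 3,"az": 0}]'

```text
clock: 27.4
eef_pos: [0.5758, 0.0604, 0.1567]
eef_rot: [0.179, 0.601, 0.746, 0.223]
ft_force: [-1.0, -0.3, -7.1]
grip_width: 0.0548
grip_force: 45.0
```

```bash
python3 - <<'E'
from d import *
p=lat()
plan([(-.035,.02,2,0),(-.035,.003,2,0)],dy=-.0025)
E
```

```text
far edge pred [284.1 170. ] seen rows [169 170 171 172 173]
plug pred [193.8 234.6] []
q [ 0.683  0.321 -0.889  2.283  1.254  0.197 -1.084] t 27.5 ft [-0.7  0.7 -7.1]
foot in pad mm [ 0.8 -1.8 44.6] rot err deg (tool) [1.8 0.  0. ]
(-0.035, 0.02, 2, 0) [ 0.577  0.372 -0.787  2.263  1.461  0.197 -1.282] 0.0 0.0
x -0.07 y 0.13 z 2.45 | ax 0.2 ay -0.0 az -0.0
(-0.035, 0.003, 2, 0) [ 0.551  0.42  -0.769  2.249  1.612  0.218 -1.419] 0.0 0.0
x 0.00 y 0.06 z 1.70 | ax 0.0 ay 0.0 az 0.0
```

>>> servo_tool --targets '[{"hand": -1,"x": 0,"y": 0,"z": 0.5,"ax": 0,"ay": 0,"az": 0},{"hand": -1,"x": 0,"y": 0.05,"z": 1.1,"ax": 0,"ay": 0,"az": 0},{"hand": -1,"x": 0,"y": 0.1,"z": 1.7,"ax": 0,"ay": 0,"az": 0},{"hand": -1,"x": 0,"y": 0.1,"z": 2.3,"ax": 0,"ay": 0,"az": 0},{"hand": -1,"x": 0,"y": 0.1,"z": 2.5,"ax": 0,"ay": 0,"az": 0}]'

```text
clock: 28.12
eef_pos: [0.5898, 0.0644, 0.1364]
eef_rot: [0.179, 0.601, 0.747, 0.223]
ft_force: [-0.0, 0.8, -6.6]
grip_width: 0.0546
grip_force: 45.0
```

```bash
python3 - <<'E'
from d import *
plan([(-.035,.003,2,0)],dy=-.002)
E
```

```text
q [ 0.579  0.375 -0.793  2.266  1.5    0.199 -1.32 ] t 28.125 ft [-0.   0.8 -6.6]
foot in pad mm [ 1.1 -0.8 19.6] rot err deg (tool) [ 1.8  0.  -0.1]
(-0.035, 0.003, 2, 0) [ 0.559  0.424 -0.78   2.249  1.612  0.224 -1.418] 0.0 0.0
x -0.12 y 0.07 z 1.66 | ax 0.2 ay -0.0 az 0.1
```

>>> servo_tool --targets '[{"hand": -1,"x": -0.1,"y": 0,"z": 0.5,"ax": 0,"ay": 0,"az": 0},{"hand": -1,"x": -0.1,"y": 0,"z": 1,"ax": 0,"ay": 0,"az": 0},{"hand": -1,"x": -0.1,"y": 0,"z": 1.3,"ax": 0,"ay": 0,"az": 0},{"hand": -1,"x": -0.1,"y": 0,"z": 1.5,"ax": 0,"ay": 0,"az": 0},{"hand": -1,"x": -0.1,"y": 0,"z": 1.6,"ax": 0,"ay": 0,"az": 0}]'

```text
clock: 28.75
eef_pos: [0.5986, 0.0649, 0.1231]
eef_rot: [0.179, 0.601, 0.747, 0.223]
ft_force: [-0.4, -0.2, -6.6]
grip_width: 0.0548
grip_force: 45.0
```

>>> servo_tool --targets '[{"hand": -1,"x": 0,"y": 0,"z": 0.1,"ax": 0,"ay": 0,"az": 0},{"hand": -1,"x": 0,"y": 0,"z": 0.2,"ax": 0,"ay": 0,"az": 0},{"hand": -1,"x": 0,"y": 0,"z": 0.25,"ax": 0,"ay": 0,"az": 0},{"hand": -1,"x": 0,"y": 0,"z": 0.25,"ax": 0,"ay": 0,"az": 0},{"hand": -1,"x": 0,"y": 0,"z": 0.25,"ax": 0,"ay": 0,"az": 0}]'

```text
clock: 29.38
eef_pos: [0.5999, 0.0651, 0.1211]
eef_rot: [0.179, 0.601, 0.747, 0.222]
ft_force: [-0.3, -0.0, -7.4]
grip_width: 0.0544
grip_force: 45.0
```

```bash
python3 - <<'E'
from d import *
infoot(-.035,.0892)
E
```

```text
q [ 0.561  0.43  -0.781  2.251  1.659  0.227 -1.46 ] t 29.375 ft [-0.3 -0.  -7.4]
foot in pad mm [ 0.5 -2.2  1.4] rot err deg (tool) [ 1.8  0.  -0. ]
```

>>> servo_tool --targets '[{"hand": -1,"x": 0,"y": 0,"z": 0.1,"ax": 0,"ay": 0,"az": 0},{"hand": -1,"x": 0,"y": 0,"z": 0.15,"ax": 0,"ay": 0,"az": 0},{"hand": -1,"x": 0,"y": 0,"z": 0.2,"ax": 0,"ay": 0,"az": 0},{"hand": -1,"x": 0,"y": 0,"z": 0.2,"ax": 0,"ay": 0,"az": 0},{"hand": -1,"x": 0,"y": 0,"z": 0.2,"ax": 0,"ay": 0,"az": 0}]'

```text
clock: 30.0
eef_pos: [0.5999, 0.0655, 0.1204]
eef_rot: [0.18, 0.6, 0.747, 0.222]
ft_force: [-21.7, -4.7, 20.5]
grip_width: 0.0546
grip_force: 45.0
```

```bash
python3 - <<'E'
from d import *
infoot(-.035,.0892)
E
```

```text
q [ 0.561  0.433 -0.784  2.252  1.673  0.231 -1.472] t 30.0 ft [-21.7  -4.7  20.5]
foot in pad mm [ 0.3 -2.   0.7] rot err deg (tool) [ 1.8 -0.1 -0.1]
```

Contact, force along the axis: Q is seated. Release and retract.

>>> servo_tool --targets '[{"hand": -1,"x": 0,"y": 0,"z": -0.15,"ax": 0,"ay": 0,"az": 0},{"hand": -1,"x": 0,"y": 0,"z": -0.15,"ax": 0,"ay": 0,"az": 0},{"hand": 0.25,"x": 0,"y": 0,"z": -0.15,"ax": 0,"ay": 0,"az": 0},{"hand": 0.4,"x": 0,"y": 0,"z": -0.15,"ax": 0,"ay": 0,"az": 0},{"hand": 0.6,"x": 0,"y": 0,"z": -0.15,"ax": 0,"ay": 0,"az": 0}]'

```text
clock: 30.62
eef_pos: [0.601, 0.0654, 0.1212]
eef_rot: [0.18, 0.601, 0.746, 0.223]
ft_force: [-0.0, 0.4, -1.7]
grip_width: 0.0699
grip_force: 0.7
```

>>> servo_tool --targets '[{"hand": 1,"x": 0,"y": 0,"z": 0,"ax": 0,"ay": 0,"az": 0},{"hand": 1,"x": 0,"y": 0,"z": 0,"ax": 0,"ay": 0,"az": 0},{"hand": 1,"x": 0,"y": 0,"z": 0,"ax": 0,"ay": 0,"az": 0},{"hand": 1,"x": 0,"y": 0,"z": -1,"ax": 0,"ay": 0,"az": 0},{"hand": 1,"x": 0,"y": 0,"z": -2.5,"ax": 0,"ay": 0,"az": 0}]'

```text
clock: 31.25
eef_pos: [0.5869, 0.0626, 0.1419]
eef_rot: [0.179, 0.601, 0.747, 0.223]
ft_force: [-0.6, -1.0, 0.4]
grip_width: 0.0918
grip_force: 0.0
```

```bash
python3 - <<'E'
from d import *
plan([(-.035,.06,2,0),(-.035,.09,4,0),(-.035,.14,8,0),(-.035,.19,15,0)])
E
```

```text
q [ 0.636  0.373 -0.852  2.268  1.448  0.214 -1.261] t 31.25 ft [-0.6 -1.   0.4]
foot in pad mm [ 1.6 -1.9 26. ] rot err deg (tool) [ 1.8  0.  -0.1]
(-0.035, 0.06, 2, 0) [ 0.817  0.314 -1.036  2.287  1.145  0.237 -0.971] 0.0 0.0
x 0.20 y -0.14 z -3.40 | ax 0.2 ay -0.0 az 0.1
(-0.035, 0.09, 4, 0) [ 1.067  0.325 -1.314  2.265  0.902  0.356 -0.721] 0.0 0.0
x -0.00 y 0.21 z -2.99 | ax 2.0 ay -0.0 az -0.0
(-0.035, 0.14, 8, 0) [ 1.343  0.187 -1.537  2.207  0.348  0.475 -0.207] 0.0 0.0
x -0.00 y 0.27 z -4.97 | ax 4.0 ay 0.0 az -0.0
(-0.035, 0.19, 15, 0) [ 1.381 -0.097 -1.406  2.085 -0.231  0.739  0.319] 0.0 0.0
x 0.00 y 0.39 z -4.88 | ax 7.0 ay -0.0 az 0.0
```

>>> servo_tool --targets '[{"hand": 1,"x": 0,"y": 0,"z": -0.8,"ax": 0,"ay": 0,"az": 0},{"hand": 1,"x": 0,"y": 0,"z": -1.6,"ax": 0,"ay": 0,"az": 0},{"hand": 1,"x": 0,"y": 0,"z": -2.4,"ax": 0,"ay": 0,"az": 0},{"hand": 1,"x": 0,"y": 0,"z": -3.2,"ax": 0,"ay": 0,"az": 0},{"hand": 1,"x": 0,"y": 0,"z": -4,"ax": 0,"ay": 0,"az": 0}]'

```text
clock: 31.88
eef_pos: [0.5656, 0.0577, 0.1756]
eef_rot: [0.18, 0.601, 0.747, 0.223]
ft_force: [-0.3, -0.2, -0.9]
grip_width: 0.0917
grip_force: 0.0
```

>>> servo_tool --targets '[{"hand": 1,"x": 0,"y": 0,"z": -1,"ax": 0.5,"ay": 0,"az": 0},{"hand": 1,"x": 0,"y": 0.1,"z": -2,"ax": 1.5,"ay": 0,"az": 0},{"hand": 1,"x": 0,"y": 0.2,"z": -3.2,"ax": 3,"ay": 0,"az": 0},{"hand": 1,"x": 0,"y": 0.3,"z": -4.5,"ax": 5,"ay": 0,"az": 0},{"hand": 1,"x": 0,"y": 0.4,"z": -6,"ax": 8,"ay": 0,"az": 0}]'

```text
clock: 32.5
eef_pos: [0.536, 0.051, 0.2277]
eef_rot: [0.136, 0.612, 0.76, 0.169]
ft_force: [1.1, -0.3, -0.2]
grip_width: 0.0918
grip_force: 0.0
```

```bash
python3 - <<'E'
from d import *
infoot(-.035,.0892)
p,R=now(); delta(p,R,[.42,-.1,.36],frame([1,0,0],[0,0,-1]))
E
```

```text
q [ 1.233  0.348 -1.519  2.182  0.66   0.577 -0.484] t 32.5 ft [ 1.1 -0.3 -0.2]
foot in pad mm [ -4.4  -2.4 127.6] rot err deg (tool) [ 9.9  0.  -0. ]
x -12.28 y -7.58 z -18.15 | ax 25.0 ay -2.7 az 12.1
```

>>> servo_tool --targets '[{"hand": 1,"x": 0,"y": 0,"z": -3,"ax": 3,"ay": 0,"az": 1},{"hand": 1,"x": -2,"y": -0.5,"z": -6,"ax": 7,"ay": 0,"az": 3},{"hand": 1,"x": -5,"y": -2,"z": -10,"ax": 12,"ay": -1,"az": 5},{"hand": 1,"x": -9,"y": -4,"z": -14,"ax": 18,"ay": -2,"az": 9},{"hand": 1,"x": -12,"y": -7,"z": -18,"ax": 25,"ay": -2.7,"az": 12}]'

```text
clock: 33.12
eef_pos: [0.4288, -0.0938, 0.3607]
eef_rot: [0.003, 0.707, 0.707, -0.003]
ft_force: [0.6, 0.3, -0.3]
grip_width: 0.0918
grip_force: 0.0
```

>>> servo_tool --targets '[{"hand": 1,"x": -3,"y": 0,"z": 0,"ax": 0,"ay": 0,"az": 0},{"hand": 1,"x": -7,"y": 0,"z": 0,"ax": 0,"ay": 0,"az": 0},{"hand": 1,"x": -11,"y": 0,"z": 0,"ax": 0,"ay": 0,"az": 0},{"hand": 1,"x": -15,"y": 0,"z": 0,"ax": 0,"ay": 0,"az": 0},{"hand": 1,"x": -17,"y": 0,"z": 0,"ax": 0,"ay": 0,"az": 0}]'

```text
clock: 33.75
eef_pos: [0.429, -0.2641, 0.3578]
eef_rot: [0.001, 0.707, 0.707, 0.001]
ft_force: [-0.0, 0.4, -0.5]
grip_width: 0.0918
grip_force: 0.0
```

```bash
python3 - <<'E'
from d import *
print(now()[0],robot.sense()["ft_force"])
for c in ("top","side"):
    P=robot.camera(c); print(c,[r[0].round(1) for r in rings(P)])
    print(" pred",[px(P,pad([.64,.112],12.3,k)+C[:,2]*.135-C[:,0]*.007).round(1) for k in (-.105,-.035,.035,.105)])
    for n in ("conv_a","conv_a_plug","horn","bottle","spanner"):
        for r in robot.tip_of(P,n)[:6]:
            if r["p"]>.5: print(n,np.array(r["at"]).round(3),round(r["p"],2),(C.T@(np.array(r["at"])-pad([.64,.112],12.3,0))).round(3) if n[0]=="c" else "")
E
```

```text
[ 0.429 -0.264  0.358] [-0.032  0.39  -0.505]
top [array([304.2, 202.8]), array([275.6, 207.1]), array([247. , 210.9]), array([218.4, 216.1])]
 pred [array([304.5, 200. ]), array([276. , 204.4]), array([247.5, 208.7]), array([218.8, 213.1])]
conv_a [0.656 0.006 0.046] 0.85 [-0.005 -0.106  0.005]
conv_a [0.629 0.15  0.045] 0.76 [-0.002  0.04   0.001]
conv_a [0.649 0.076 0.044] 0.61 [ 0.001 -0.037 -0.001]
conv_a_plug [ 0.352 -0.284  0.056] 0.88 [-0.293 -0.326  0.218]
horn [ 0.685 -0.271  0.004] 0.56 
bottle [ 0.449  0.422 -0.001] 0.85 
spanner [0.424 0.067 0.004] 0.78 
side [array([286.4, 189.6]), array([301.3, 200.1])]
 pred [array([303. , 199.2]), array([287.1, 189. ]), array([272.1, 179.3]), array([258. , 170.2])]
conv_a [0.661 0.011 0.049] 0.96 [ 0.001 -0.103  0.004]
conv_a [ 0.333 -0.239 -0.001] 0.61 [-0.333 -0.278  0.177]
conv_a [0.647 0.079 0.049] 0.6 [ 0.002 -0.034  0.004]
conv_a_plug [ 0.358 -0.278  0.056] 0.74 [-0.288 -0.321  0.215]
conv_a_plug [0.541 0.198 0.058] 0.61 [-0.057  0.105  0.056]
horn [ 0.685 -0.275 -0.   ] 0.62 
bottle [0.455 0.426 0.001] 0.64 
spanner [0.425 0.066 0.004] 0.64
```

All four rings in the top view are evenly spaced in a line, P's socket shows in its slot, and the bystanders are unmoved.

```bash
python3 -c "
from station import robot
print(robot.finish_job())"
```

```text
the job is handed in; nothing more can be done
None
```

The job is handed in at about 34 s: by my measurements both loose converters stand on their pads in the two empty cells with sockets to the front slots, and the loaded converters and bystanders haven't moved. The socket was seen in its slot only for the outer cell; for the inner cell it rests on the gripper's orientation. No verdict came back.

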